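# Unload the circuit boards from the model robot's free-spinning turret

## Task

Empty the circuit boards out of the model robot's turret: first set the brace over the turret's lug and the chassis post so that the turret cannot spin (it must not swing round while you work), then turn the latch bar a full quarter turn to free the boards, and slide every board up and out and stand it upright, fully down, in a slot of the storage rack. When all are stored and with the brace still on, turn the latch bar fully back along the slots' row as it was, and finally stand the brace upright on the middle of its rubber mat again.

Things in the scene. Friction and masses are not known exactly. Their poses are not given: they have to be found in the camera images.
- chassis: fixed tracked robot model, white hull 290 x 140 mm, top 26 mm above the table. Origin on the table under the turret's vertical spin axis. On its own +x axis stands the fixed grey chassis post: 20 mm wide (y), x 146 to 200 mm, top 60 mm above the table, with a lip across its outer end (x from 193 mm), 12 mm higher.
- turret (a joint): angle (rad, anticlockwise from above positive) of the turret about the vertical axis through the chassis origin. It spins almost freely (friction 0.006 Nm). At 0, where it starts, its lug is in line with the chassis post and its axes are the chassis's.
- turret_deck (a point): point on the turret's axis at the top of its grey deck, 44 mm above the table; axes are the turret's. Deck 90 (x) x 240 (y) mm. Four slots for boards at y = -102, -65, 65 and 102 mm, each running along x, 8 mm wide between white walls that end 84 mm above the table; a board stands on the deck, top edge 124 mm above the table, and comes straight up.
- turret_lug (a point): on the top face of the turret's grey lug, 91 mm from the axis, a bar 20 mm wide sticking out from the deck along its +x from 42 to 140 mm from the axis, top 60 mm above the table, level with the post and 6 mm short of it; a lip 12 mm higher crosses it 86 to 93 mm from the axis, so the brace sits between the two lips with 5 mm to spare at each end; axes are the turret's.
- latch (a joint): angle (rad) of the latch relative to the turret, anticlockwise from above positive. About 0 = closed: bar along turret y over all slots; 1.57 = open: bar along turret x, boards free (a stop at each end). Its friction (0.08 Nm) is far more than the turret's, so unbraced the turret turns along with it; with the brace on, the turret still has about 0.1 rad of play.
- latch_grip (a point): on the turret's axis, 122 mm above the table, in the latch's black grip wing: 56 mm long (own y, along the bar), 16 mm wide (own x), 100 to 124 mm above the table; pinch it across own x. It sits in the sunken middle of the steel bar, 220 mm long (y), 18 mm wide; 42 to 50 mm from the axis the bar rises to its two arms, 128 to 136 mm above the table. Axes turn with the latch.
- board1: circuit board in a black frame, one of two to four alike, 70 mm wide (own x), 6 mm thick (own y), 80 mm tall (own z); origin at the centre of its lower edge. Starts upright in a turret slot, at y -102 mm; None when absent.
- board2: circuit board in a black frame, one of two to four alike, 70 mm wide (own x), 6 mm thick (own y), 80 mm tall (own z); origin at the centre of its lower edge. Starts upright in a turret slot, at y -65 mm; None when absent.
- board3: circuit board in a black frame, one of two to four alike, 70 mm wide (own x), 6 mm thick (own y), 80 mm tall (own z); origin at the centre of its lower edge. Starts upright in a turret slot, at y 65 mm; None when absent.
- board4: circuit board in a black frame, one of two to four alike, 70 mm wide (own x), 6 mm thick (own y), 80 mm tall (own z); origin at the centre of its lower edge. Starts upright in a turret slot, at y 102 mm; None when absent.
- brace: loose grey saddle, 90 (x) x 40 (y) x 66 mm tall, about 220 g; origin at the centre of its underside. Channel along x underneath, 26 mm wide, 28 mm deep. On top a grip rib 56 (x) x 14 (y) mm, 36 to 66 mm above the origin. Seated over lug and post: x axes in line (either way round), origin 143 mm from the turret's axis along chassis +x, 32 mm above the table.
- mat: fixed black rubber mat 200 (x) x 180 (y) x 2 mm, origin at the centre of its underside; the brace's parking place.
- rack: fixed white storage rack 94 (x) x 180 (y) mm, 48 mm tall, origin at the centre of its underside. Four slots along own x at y = -60, -20, 20, 60 mm, each 82 mm long, 14 mm wide, floor 8 mm above the table; one board per slot, either way round.

How it is judged:
On the way, in this order (a step that is already met when the one before it is completed fails the run):
1. the brace sits fully down over lug and post and is let go, the latch still closed (x of brace in the frame of chassis between 0.131 and 0.155 m and y of brace in the frame of chassis between -0.012 and 0.012 m and z of brace in the frame of chassis between 0.028 and 0.036 m and angle between the x axis of brace and the x axis of chassis, either way round below 0.25 rad and value of joint latch below 0.5 rad and contact force between the fingers and brace below 0.1 N), for 0.3 s.
2. the latch is turned a quarter turn open with the brace on (x of brace in the frame of chassis between 0.131 and 0.155 m and y of brace in the frame of chassis between -0.012 and 0.012 m and z of brace in the frame of chassis between 0.028 and 0.036 m and angle between the x axis of brace and the x axis of chassis, either way round below 0.25 rad and value of joint latch above 1.3 rad), for 0.2 s.
3. every board stands in the rack, released (x of board1 in the frame of rack between -0.02 and 0.02 m and y of board1 in the frame of rack between -0.08 and 0.08 m and z of board1 in the frame of rack between 0.004 and 0.014 m and angle between each of board1, board2, board3, board4's own z axis and vertical below 0.3 rad and contact force between the fingers and board1 below 0.1 N and x of board2 in the frame of rack between -0.02 and 0.02 m and y of board2 in the frame of rack between -0.08 and 0.08 m and z of board2 in the frame of rack between 0.004 and 0.014 m and contact force between the fingers and board2 below 0.1 N and x of board3 in the frame of rack between -0.02 and 0.02 m and y of board3 in the frame of rack between -0.08 and 0.08 m and z of board3 in the frame of rack between 0.004 and 0.014 m and contact force between the fingers and board3 below 0.1 N and x of board4 in the frame of rack between -0.02 and 0.02 m and y of board4 in the frame of rack between -0.08 and 0.08 m and z of board4 in the frame of rack between 0.004 and 0.014 m and contact force between the fingers and board4 below 0.1 N), for 0.3 s.
4. the latch is closed again with the brace on (x of brace in the frame of chassis between 0.131 and 0.155 m and y of brace in the frame of chassis between -0.012 and 0.012 m and z of brace in the frame of chassis between 0.028 and 0.036 m and angle between the x axis of brace and the x axis of chassis, either way round below 0.25 rad and value of joint latch below 0.2 rad), for 0.2 s.
At the end, for the whole second after the job is handed in: Every board stands in a rack slot, lower edge within 6 mm of the slot floor, leaning less than 0.3 rad; the latch is within 0.2 rad of closed; the brace stands upright on the mat, its origin within 80 mm (mat x) and 70 mm (mat y) of the mat's centre; all at rest and released (all of step 3 and x of brace in the frame of mat between -0.08 and 0.08 m and y of brace in the frame of mat between -0.07 and 0.07 m and z of brace in the frame of mat below 0.006 m and angle between brace's own z axis and vertical below 0.1 rad and linear speed of each of brace, board1, board2, board3, board4 below 0.02 m/s and value of joint latch below 0.2 rad); the robot touches nothing.
It fails at once if the turret swings round by more than 0.5 rad (value of joint turret above 0.5 rad or value of joint turret below -0.5 rad).
Of board1, board2, board3, board4 only 2 to 4 are there at a start; the rules pass over those that are not, and their reading is None.
At some moment in a run one of brace may be knocked a few centimetres aside while the robot is not near it.
It also fails if it takes over 210 s, if anything falls off the work surface, if the arm or the gripper's body presses on something with over 40 N, if the wrist force passes 120 N, or if a joint passes its speed limit or range.

## Robot

A 6-joint arm with a two-finger parallel gripper is mounted at the origin on the work surface. World frame = base frame: x ahead of the robot, y to its left, z up, the work surface at z = 0. Lengths are in m, angles in rad, forces in N, time in s.
With the tool pointing down it reaches from about 0.4 to 0.825 m from the base axis. Payload 7 kg.
Tool frame: the origin (TCP) lies at the very end of the fingers, on their centre line; the grasp point (between the pads) lies arm.hold_point_z behind it (arm.hold_point_z is the distance from the TCP to the grasp point, in m); z points along the fingers, y is the line along which they close (so a half turn about z gives the same grasp; the last joint's range is limited). The gripper opens to 88 mm and grips with 3 to 60 N. Pads are 19 mm wide; open, the fingers measure 130 mm over their backs; the gripper's body (78 mm by 193 mm) begins 47 mm behind the grasp point.
Start: joints at [-1.009, 0.359, 0.012, 0, -1.224, -0.288], TCP at [0.182, -0.65, 0.227] pointing down, gripper open.
Joint ranges: [-3.07, 3.07], [-1.43, 2.12], [-1.02, 1.25], [-3.03, 1.67], [-3.05, -0], [-3.03, 3.03]. Speed limits (rad/s): [2.39, 2.39, 3.01, 3.14, 3.14, 3.14].

## Interface

Orientations are given as [roll, pitch, yaw] about the fixed x, y, z axes, in that order (R = Rz(yaw) Ry(pitch) Rx(roll)).
In Python, from station import arm gives the robot as it stands.
- The arm moves only by the shell command python3 nudge.py 'ROWS' [FORCE]. ROWS is a JSON list of rows, 1 to 20 of them, each of 5 numbers: the finger opening in m, then dx, dy, dz in m, then a turn about the tool's z in rad; each row is the pose to reach, as a shift and turn from the pose commanded when the command began, along the tool's axes at that moment; what a row does not reach only later rows make up. A row lasts 1/12 s, in which the tool goes at most 0.0417 m and 0.125 rad, less where a joint would pass 70% of its speed; a pose out of reach is approached as far as the arm can. The fingers move at their own pace and stop on an object; FORCE is the grip in N (left out, the last holds). Time passes only in rows, so rows that do not move let the fingers close. It prints the time, the measured TCP pose, the force, the opening and the grip force at its end.
- arm.get_state(): the state, without advancing time (a new reading comes with each control period).
- arm.grab_frame(name): name is "scene" or "top" or "wrist"; returns the picture (480x640x3 uint8, red, green, blue); there is no depth.
- arm.camera_params(name): a dict with "fx", "fy", "cx", "cy" (pixels), "D" ([k1, k2, p1, p2, k3] as OpenCV has them; the pictures are not rectified), "T" (4x4, takes a point from camera to world coordinates); the wrist camera has in their place "hand_eye" (4x4, takes a point from camera to tool coordinates, whose origin is the TCP and whose axes are the flange's). Camera axes: x right, y down, z forward; pixel columns grow to the right and rows downward; lengths in m; the calibration is good to about 2 mm. A picture is of the moment at which its call begins: read the wrist's pose just before it. camera_params takes no time and is no camera call.
- arm.job_done(): hands the job in; it is judged then, once.
The state is a dict: "t": time; "q": joint angles; "qd": joint speeds; "joint_efforts": joint torques, N m; "eef_pos": TCP position; "ee_rot": TCP orientation; "force": force on the tool from outside, world axes, zero at the start; "moment": the same for the moment, N m; "width": finger opening in m; "gripper_force": force on a finger pad.
Only numpy, scipy, OpenCV 4.12 (cv2) and the standard library are available. Lean on these libraries where they do the work, as an engineer would, in place of code of your own. Each camera call takes 0.05 s, during which the arm holds its last target. There are 200 camera calls.

## Working session

There is one attempt and no reset: what is moved stays moved. The work goes in short steps, Python scripts to look and compute and a shell command to move; the robot and the scene stay as the last step left them, time stands still between calls to the robot, and variables do not carry over. Pictures are saved under pics/ and viewed, at most 14 in all, crops included, and the job is handed in when it is done.

```bash
ls; mkdir -p pics
python3 - <<'E'
from station import arm
import cv2,numpy as np
print(arm.get_state()); print(arm.hold_point_z)
for n in("scene","top","wrist"):
    im=arm.grab_frame(n); cv2.imwrite(f"pics/{n}0.png",im[:,:,::-1]); print(n,arm.camera_params(n))
E
```

```text
nudge.py
pics
station.py
{'t': 0.0, 'q': array([-1.00889375e+00,  3.59385031e-01,  1.10636553e-02, -3.60783680e-04,
       -1.22414254e+00, -2.88102243e-01]), 'qd': array([ 3.19370500e-04,  8.23517673e-04,  1.73547498e-03,  2.55965292e-05,
       -4.31579264e-04, -6.48154776e-04]), 'joint_efforts': array([-8.37750595e-04, -5.82717562e+01,  2.93049717e+01,  6.99720427e+00,
        6.77498057e-03, -1.20564591e-04]), 'eef_pos': array([ 0.18235234, -0.64937671,  0.22562409]), 'ee_rot': array([ 3.13989742e+00, -1.48682865e-04, -2.86791505e+00]), 'force': array([0.28204472, 0.31192832, 0.74997622]), 'moment': array([-0.01304021, -0.01997202,  0.08049489]), 'gripper_force': 0.0, 'width': 0.08779484217697184}
0.0188
scene {'fx': 495.9306844168327, 'fy': 495.9306844168327, 'cx': 313.1952973319446, 'cy': 246.20541451986625, 'D': array([-0.08776256,  0.        ,  0.        ,  0.        ,  0.        ]), 'T': array([[ 0.5867438 ,  0.48290862, -0.65002383,  1.11367941],
       [ 0.80958977, -0.36688434,  0.45821423, -0.41034149],
       [-0.01720796, -0.795107  , -0.60622499,  0.64294752],
       
[... 332 characters left out ...]
0350842,  0.00408261, -0.0164109 ],
       [-0.00455003, -0.14562483, -0.98932942,  1.14068942],
       [ 0.        ,  0.        ,  0.        ,  1.        ]])}
wrist {'fx': 431.3762537016802, 'fy': 431.3762537016802, 'cx': 315.7382382637547, 'cy': 241.21641463233178, 'D': array([-0.09076373,  0.        ,  0.        ,  0.        ,  0.        ]), 'hand_eye': array([[-6.84684712e-04, -9.56232461e-01, -2.92607266e-01,
         7.94750109e-02],
       [ 9.99999742e-01, -7.18425123e-04,  7.84972802e-06,
         5.78019012e-04],
       [-2.17722576e-04, -2.92607185e-01,  9.56232706e-01,
        -1.57981738e-01],
       [ 0.00000000e+00,  0.00000000e+00,  0.00000000e+00,
         1.00000000e+00]])}
```

View pics/top0.png

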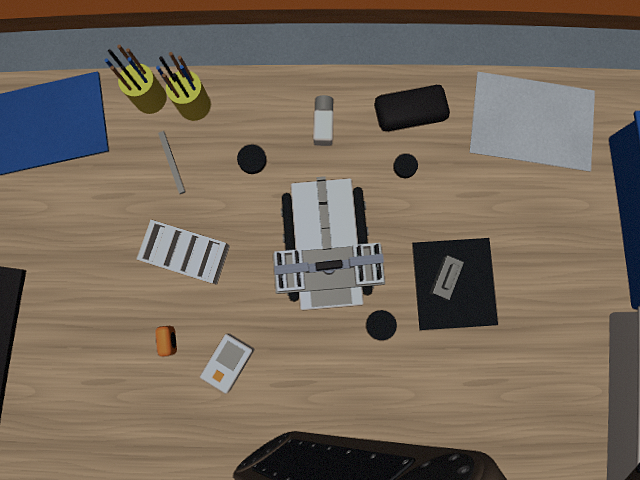

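View pics/scene0.png

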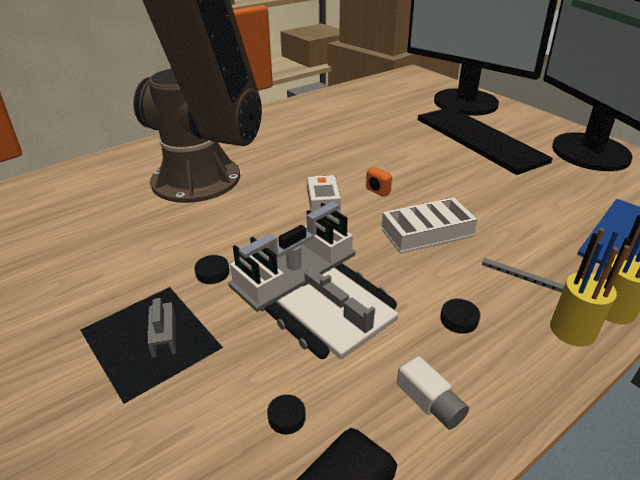

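Top view: turret axis near (328,265), chassis +x pointing up the image to the post at (322,190); rack at (183,252), brace on mat at (448,278). The scene view shows boards in both turret banks. I'll zoom in to mark key features.

```bash
cat > h.py <<'E'
from station import arm
import cv2,numpy as np
from scipy.spatial.transform import Rotation as R
def pose():
    s=arm.get_state(); T=np.eye(4); T[:3,:3]=R.from_euler('xyz',s['ee_rot']).as_matrix(); T[:3,3]=s['eef_pos']; return T
def cam(n,T=None):
    p=arm.camera_params(n); K=np.array([[p['fx'],0,p['cx']],[0,p['fy'],p['cy']],[0,0,1]])
    return K,np.array(p['D'],float),(p['T'] if n!='wrist' else (pose() if T is None else T)@p['hand_eye'])
def cast(c,uv,z):
    K,D,T=c; u=cv2.undistortPoints(np.array(uv,float).reshape(-1,1,2),K,D).reshape(-1,2)
    d=np.c_[u,np.ones(len(u))]@T[:3,:3].T; o=T[:3,3]
    return o+d*((z-o[2])/d[:,2])[:,None]
def proj(c,P):
    K,D,T=c; Ti=np.linalg.inv(T)
    return cv2.projectPoints(np.array(P,float).reshape(-1,3),cv2.Rodrigues(Ti[:3,:3])[0],Ti[:3,3],K,D)[0].reshape(-1,2)
def go(x,y,yaw,z=None):
    """tool-axis shift and turn from the present to target TCP (tool down)"""
    T=pose(); p=np.array([x,y,T[2,3] if z is None else z])
    d=T[:3,:3].T@(p-T[:3,3]); xa=T[:2,0]; cur=np.arctan2(xa[1],xa[0])
    # world yaw +a = tool z turn -a (z down); half-turn symmetric
    t=-((yaw-cur+np.pi/2)%np.pi-np.pi/2)
    print("shift",d.round(4),"turn",round(t,3),"tool x heading",round(cur,3),"q6",arm.get_state()['q'][5].round(2))
E
python3 - <<'E'
import cv2,numpy as np
im=cv2.imread('pics/top0.png')
a=cv2.resize(im[170:320,260:400],None,fx=4,fy=4,interpolation=cv2.INTER_CUBIC)
b=cv2.resize(im[215:290,130:232],None,fx=2.35,fy=2.35,interpolation=cv2.INTER_CUBIC)
c=cv2.resize(im[230:335,405:505],None,fx=2.4,fy=2.4,interpolation=cv2.INTER_CUBIC)
o=np.zeros((600,800,3),np.uint8);o[:600,:560]=a;o[:b.shape[0],560:560+b.shape[1]]=b[:,:240];o[300:300+c.shape[0],560:800]=c
cv2.imwrite('pics/crop0.png',o)
E
```

```text
(no output)
```

View pics/crop0.png

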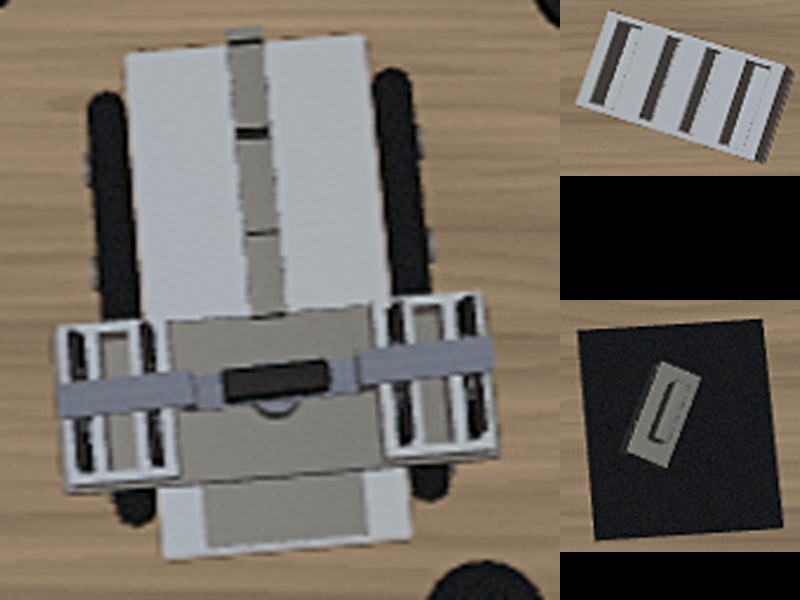

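All four slots hold a board; the crop gives pixel corners for latch bar, rack, mat and brace.

Run:
```python
from h import *
c=cam('top')
A=lambda *p:[(260+x/4,170+y/4) for x,y in p]
B=lambda *p:[(130+(x-560)/2.35,215+y/2.35) for x,y in p]
C=lambda *p:[(405+(x-560)/2.4,230+(y-300)/2.4) for x,y in p]
e=cast(c,A((57,400),(493,354)),.136); print('latch',e.round(4),e.mean(0).round(4),np.linalg.norm(e[1]-e[0]))
h=cast(c,A((125,54),(365,36),(410,540),(163,558)),.026);print('hull',h.round(4),h.mean(0).round(4),'heading',[np.arctan2(*(p-q)[1::-1]) for p,q in((h[0],h[3]),(h[1],h[2]))], np.linalg.norm(h[0]-h[3]),np.linalg.norm(h[0]-h[1]))
l=cast(c,A((228,30),(262,28)),.072);print('postlip outer',l.round(4),l.mean(0).round(4))
r=cast(c,B((610,11),(787,67),(757,161),(577,104)),.048);print('rack',r.round(4),r.mean(0).round(4),[np.arctan2(*(p-q)[1::-1]) for p,q in((r[0],r[3]),(r[1],r[2]))],np.linalg.norm(r[0]-r[3]),np.linalg.norm(r[0]-r[1]))
m=cast(c,C((578,330),(764,319),(782,527),(596,540)),.002);print('mat',m.round(4),m.mean(0).round(4),np.linalg.norm(m[0]-m[1]),np.linalg.norm(m[0]-m[3]))
b=cast(c,C((662,362),(700,376),(667,467),(629,452)),.038);print('brace',b.round(4),b.mean(0).round(4),[np.arctan2(*(p-q)[1::-1]) for p,q in((b[0],b[3]),(b[1],b[2]))],np.linalg.norm(b[0]-b[3]),np.linalg.norm(b[0]-b[1]))
x,y=b.mean(0)[:2]; go(x,y,0)
```

```text
latch [[ 0.4877  0.0877  0.136 ]
 [ 0.5101 -0.1315  0.136 ]] [ 0.4989 -0.0219  0.136 ] 0.2203128644187871
hull [[ 0.6961  0.0625  0.026 ]
 [ 0.7061 -0.0747  0.026 ]
 [ 0.4199 -0.0964  0.026 ]
 [ 0.4105  0.0397  0.026 ]] [ 0.5582 -0.0172  0.026 ] heading [np.float64(0.07970510203827935), np.float64(0.07571100832249957)] 0.28650517399573217 0.13756782826536923
postlip outer [[ 0.6969  0.0028  0.072 ]
 [ 0.698  -0.0158  0.072 ]] [ 0.6974 -0.0065  0.072 ]
rack [[0.6093 0.3744 0.048 ]
 [0.5547 0.2028 0.048 ]
 [0.4666 0.2288 0.048 ]
 [0.5202 0.4019 0.048 ]] [0.5377 0.302  0.048 ] [np.float64(-0.2996238861861312), np.float64(-0.28614404129385773)] 0.0932192944560944 0.1800227084774734
mat [[ 0.5624 -0.2148  0.002 ]
 [ 0.5725 -0.3953  0.002 ]
 [ 0.3742 -0.4032  0.002 ]
 [ 0.3639 -0.2265  0.002 ]] [ 0.4683 -0.31    0.002 ] 0.18079413503015504 0.1987747104731939
brace [[ 0.5269 -0.2857  0.038 ]
 [ 0.5137 -0.3207  0.038 ]
 [ 0.4303 -0.2869  0.038 ]
 [ 0.4442 -0.2523  0.038 ]] [ 0.4787 -0.2864  0.038 ] [np.float64(-0.38394066239595365), np.float64(-0.3850493795537647)] 0.08919081210540093 0.037337222355455196
shift [-3.835e-01  2.695e-01  3.000e-04] turn 0.274 tool x heading -2.868 q6 -0.29
```

```bash
python3 -c "
from h import *
go(.4787,-.2864,-.385,.2)"
python3 nudge.py '[[0.088,-0.1,0.07,0,0.2],[0.088,-0.2,0.14,0,0.4],[0.088,-0.3,0.2,0,0.659],[0.088,-0.383,0.27,0.026,0.659],[0.088,-0.383,0.27,0.026,0.659],[0.088,-0.383,0.27,0.026,0.659],[0.088,-0.383,0.27,0.026,0.659],[0.088,-0.383,0.27,0.026,0.659],[0.088,-0.383,0.27,0.026,0.659],[0.088,-0.383,0.27,0.026,0.659],[0.088,-0.383,0.27,0.026,0.659],[0.088,-0.383,0.27,0.026,0.659],[0.088,-0.383,0.27,0.026,0.659],[0.088,-0.383,0.27,0.026,0.659],[0.088,-0.383,0.27,0.026,0.659]]' 40
python3 - <<'E'
from h import *
go(.4787,-.2864,-.385,.2)
T=pose(); im=arm.grab_frame('wrist'); t=arm.grab_frame('top'); np.save('T1.npy',T)
o=np.zeros((480,800,3),np.uint8); o[:,:640]=im
x=cv2.resize(t[225:335,420:500],(160,220)); o[:220,640:]=x
cv2.imwrite('pics/w1.png',o[:,:,::-1])
E
```

```text
t: 1.4
eef_pos: [0.478, -0.2863, 0.2004]
ee_rot: [-3.141, -0.001, 2.757]
force: [-0.5, -0.7, 0.8]
width: 0.0877
gripper_force: 0.0
shift [-0.0007  0.0002  0.0004] turn 0.0 tool x heading 2.757 q6 -1.77
```

View pics/w1.png

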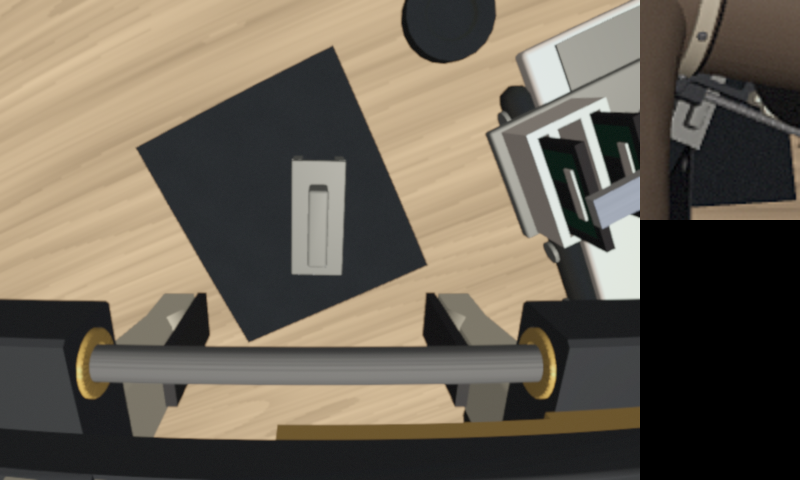

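Wrist view shows the brace centred at about (318,218), its rib top spanning x 309–328, y 191–267, aligned with the tool.

Run:
```python
from h import *
T=np.load('T1.npy'); c=cam('wrist',T)
r=cast(c,[(318.5,191),(317.5,267)],.068); print(r.round(4),r.mean(0),np.linalg.norm(r[1]-r[0]))
b=cast(c,[(293,161),(346,161),(342,275),(292,275)],.038); print(b.round(4),b.mean(0),[np.arctan2(*(p-q)[1::-1]) for p,q in((b[3],b[0]),(b[2],b[1]))],np.linalg.norm(b[0]-b[3]))
x,y=(r.mean(0)[:2]+b.mean(0)[:2])/2; go(x,y,-.385,.042)
```

```text
[[ 0.454  -0.2742  0.068 ]
 [ 0.5048 -0.2954  0.068 ]] [ 0.47940212 -0.28479613  0.068     ] 0.0550712675425262
[[ 0.4313 -0.2851  0.038 ]
 [ 0.446  -0.2488  0.038 ]
 [ 0.5288 -0.284   0.038 ]
 [ 0.5139 -0.3209  0.038 ]] [ 0.47998631 -0.2846838   0.038     ] [np.float64(-0.4090795443340206), np.float64(-0.40088997658184294)] 0.0899897450162261
shift [-0.0011  0.0029  0.1585] turn -0.001 tool x heading 2.755 q6 -1.77
```

```bash
python3 nudge.py '[[0.05,-0.001,0.003,0.04,0.013],[0.05,-0.001,0.003,0.08,0.013],[0.05,-0.001,0.003,0.12,0.013],[0.05,-0.001,0.003,0.15,0.013],[0.05,-0.001,0.003,0.158,0.013],[0.05,-0.001,0.003,0.158,0.013],[0,-0.001,0.003,0.158,0.013],[0,-0.001,0.003,0.158,0.013],[0,-0.001,0.003,0.158,0.013],[0,-0.001,0.003,0.158,0.013],[0,-0.001,0.003,0.158,0.013],[0,-0.001,0.003,0.158,0.013],[0,-0.001,0.003,0.158,0.013],[0,-0.001,0.003,0.1,0.013],[0,-0.001,0.003,0.04,0.013],[0,-0.001,0.003,0.0,0.013],[0,-0.001,0.003,-0.02,0.013],[0,-0.001,0.003,-0.02,0.013]]' 40
python3 -c "
from h import *
ax=np.array([.499,-.022]);a=.078
p=ax+.143*np.array([np.cos(a),np.sin(a)]);print(p);go(*p,a)"
```

```text
t: 3.0
eef_pos: [0.4827, -0.285, 0.2276]
ee_rot: [3.142, 0.009, 2.744]
force: [1.9, -0.6, -2.3]
width: 0.014
gripper_force: 40.0
[ 0.64156521 -0.01085731]
shift [-0.0405  0.3143  0.0004] turn -0.475 tool x heading 2.744 q6 -1.79
```

```bash
python3 nudge.py '[[0,0,0.04,0,0],[0,-0.01,0.12,0,-0.2],[0,-0.02,0.2,0,-0.4],[0,-0.04,0.314,0,-0.475],[0,-0.04,0.314,0,-0.475],[0,-0.04,0.314,0,-0.475],[0,-0.04,0.314,0,-0.475],[0,-0.04,0.314,0,-0.475],[0,-0.04,0.314,0,-0.475],[0,-0.04,0.314,0.05,-0.475],[0,-0.04,0.314,0.08,-0.475],[0,-0.04,0.314,0.08,-0.475],[0,-0.04,0.314,0.08,-0.475]]' 40
python3 - <<'E'
from h import *
go(.6416,-.0109,.078,.073)
T=pose(); im=arm.grab_frame('wrist'); np.save('T2.npy',T)
cv2.imwrite('pics/w2.png',im[:,:,::-1])
E
```

```text
t: 4.08
eef_pos: [0.6371, -0.0105, 0.1385]
ee_rot: [-3.14, -0.006, -3.065]
force: [0.5, 0.6, -1.4]
width: 0.0136
gripper_force: 40.0
shift [-0.0048 -0.0007  0.0655] turn -0.001 tool x heading -3.065 q6 -1.78
```

View pics/w2.png

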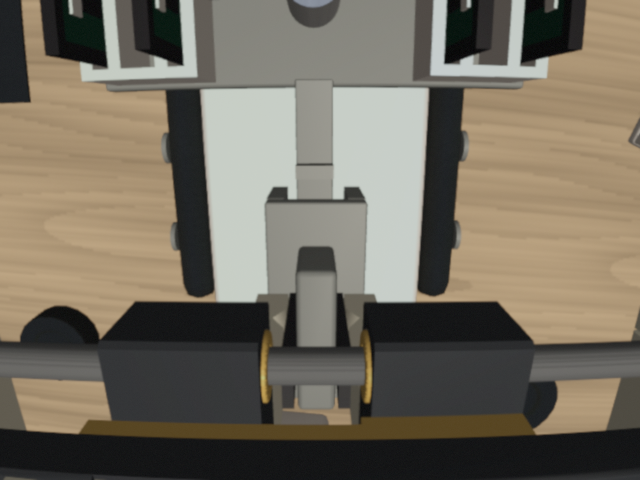

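The brace hangs straight above the lug: saddle edge at x 266–365 (row 202), lug edges at x 296–333 (rows 85–160), lip at row 164.

Run:
```python
from h import *
T=np.load('T2.npy'); c=cam('wrist',T); Ti=np.linalg.inv(T)
def tool(P): return (np.c_[P,np.ones(len(P))]@Ti.T)[:,:3].round(4)
w=cast(c,[(296,90),(332.5,90)],.060);print('lug',w.round(4),tool(w).mean(0))
w=cast(c,[(296,164),(333,164)],.072);print('lip outer top',w.round(4),tool(w).mean(0))
w=cast(c,[(266,202),(365.5,202)],T[2,3]-.004);print('brace front edge',w.round(4),tool(w).mean(0), tool(w))
go(.6416,-.0109,.078,.073)
```

```text
lug [[ 0.5477 -0.0273  0.06  ]
 [ 0.5462 -0.0082  0.06  ]] [ 0.09   -0.0002  0.0791]
lip outer top [[ 0.585  -0.0243  0.072 ]
 [ 0.5835 -0.0051  0.072 ]] [ 0.05265 -0.0001   0.06685]
brace front edge [[ 0.593  -0.0325  0.1345]
 [ 0.5901  0.0056  0.1345]] [0.0457  0.00055 0.00425] [[ 0.0457 -0.0185  0.0043]
 [ 0.0457  0.0196  0.0042]]
shift [-0.0025 -0.0007  0.0681] turn -0.001 tool x heading -3.064 q6 -1.78
```

```bash
python3 nudge.py '[[0,-0.0035,-0.0005,0.0,0],[0,-0.0035,-0.0005,0.02,0],[0,-0.0035,-0.0005,0.04,0],[0,-0.0035,-0.0005,0.05,0],[0,-0.0035,-0.0005,0.06,0],[0,-0.0035,-0.0005,0.065,0],[0,-0.0035,-0.0005,0.067,0],[0,-0.0035,-0.0005,0.067,0],[0,-0.0035,-0.0005,0.067,0]]' 40
```

```text
t: 4.88
eef_pos: [0.6431, -0.0102, 0.0744]
ee_rot: [-3.142, 0.001, -3.065]
force: [0.4, 0.1, -1.3]
width: 0.0137
gripper_force: 40.0
```

```bash
python3 nudge.py '[[0,0,0,0.002,0],[0,0,0,0.002,0],[0,0,0,0.003,0],[0,0,0,0.003,0]]' 40; python3 nudge.py '[[0.04,0,0,0.0,0],[0.04,0,0,0.0,0],[0.04,0,0,0.0,0],[0.04,0,0,-0.03,0],[0.04,0,0,-0.07,0],[0.04,0,0,-0.11,0],[0.04,0,0,-0.14,0],[0.04,0,0,-0.14,0],[0.04,0,0,-0.14,0]]' 40
python3 - <<'E'
from h import *
go(.499,-.022,.078+np.pi/2,.21)
T=pose(); im=arm.grab_frame('wrist'); np.save('T3.npy',T)
cv2.imwrite('pics/w3.png',im[:,:,::-1])
E
```

```text
t: 5.22
eef_pos: [0.6434, -0.0101, 0.073]
ee_rot: [-3.141, 0.003, -3.064]
force: [-4.3, 0.1, 9.7]
width: 0.014
gripper_force: 40.0
t: 5.97
eef_pos: [0.6436, -0.01, 0.2131]
ee_rot: [3.141, 0.005, -3.065]
force: [-0.7, -0.5, -0.7]
width: 0.0399
gripper_force: 0.0
shift [ 0.1451 -0.0009  0.0025] turn 1.57 tool x heading -3.065 q6 -1.78
```

View pics/w3.png

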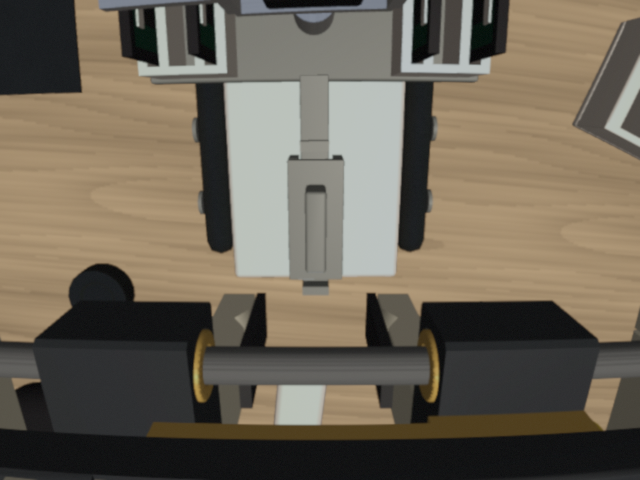

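The brace looks seated over lug and post: saddle corners (289,159)–(342,279), rib centred at x 316, lug and post lip visible at both ends. Next, over the latch.

```bash
python3 - <<'E'
from h import *
T=np.load('T3.npy'); c=cam('wrist',T)
b=cast(c,[(289,159),(343,159),(342,279),(289,279)],.068); a=.078
d=(b.mean(0)[:2]-[.499,-.022])@np.array([[np.cos(a),-np.sin(a)],[np.sin(a),np.cos(a)]]); print(b.mean(0),d,np.linalg.norm(b[0]-b[3]),np.linalg.norm(b[0]-b[1]),np.arctan2(*(b[3]-b[0])[1::-1]))
E
python3 nudge.py '[[0.04,0.04,0,0,0],[0.04,0.08,0,0,-0.2],[0.04,0.12,0,0,-0.4],[0.04,0.145,-0.001,0,-0.7],[0.04,0.145,-0.001,0,-1.0],[0.04,0.145,-0.001,0,-1.2],[0.04,0.145,-0.001,0,-1.4],[0.04,0.145,-0.001,0,-1.57],[0.04,0.145,-0.001,0,-1.57],[0.04,0.145,-0.001,0,-1.57],[0.04,0.145,-0.001,0,-1.57],[0.04,0.145,-0.001,0,-1.57],[0.04,0.145,-0.001,0,-1.57],[0.04,0.145,-0.001,0,-1.57],[0.04,0.145,-0.001,0,-1.57]]'
python3 - <<'E'
from h import *
T=pose(); im=arm.grab_frame('wrist'); np.save('T4.npy',T)
go(.499,-.022,.078+np.pi/2,.104)
cv2.imwrite('pics/w4.png',im[:,:,::-1])
E
```

```text
[ 0.6423783  -0.00943073  0.068     ] [0.14392178 0.00135889] 0.08988587523493423 0.03759784316767863 0.0582440927128677
t: 7.27
eef_pos: [0.4971, -0.0226, 0.209]
ee_rot: [3.139, -0.0, -1.492]
force: [0.3, -0.1, -0.7]
width: 0.04
gripper_force: 0.0
shift [-0.0004 -0.0021  0.1052] turn -0.004 tool x heading -1.496 q6 -0.28
```

View pics/w4.png

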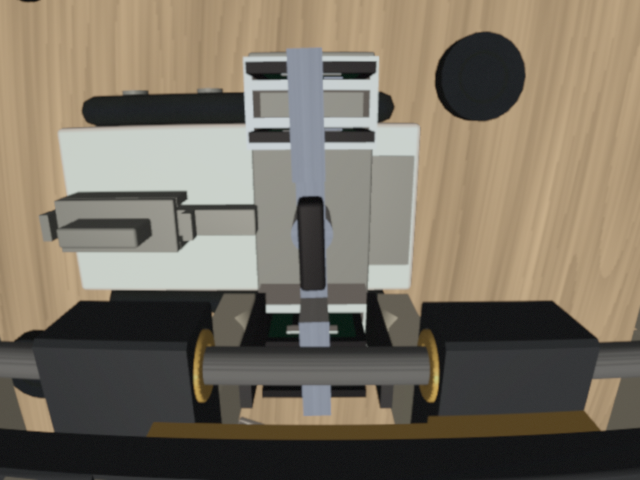

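The latch wing is seen at columns 300–324, rows 198–289, between the open fingers (inner faces near 262 and 367); brace at (120,225).

Run:
```python
from h import *
T=np.load('T4.npy'); c=cam('wrist',T)
w=cast(c,[(312,199),(313,289)],.124); print(w,w.mean(0),np.linalg.norm(w[1]-w[0]))
go(*w.mean(0)[:2],.078+np.pi/2,.104)
```

```text
[[ 0.50111082 -0.05204924  0.124     ]
 [ 0.49627936  0.0035146   0.124     ]] [ 0.49869509 -0.02426732  0.124     ] 0.05577350061664313
shift [ 0.0018 -0.0016  0.1052] turn -0.004 tool x heading -1.496 q6 -0.28
```

```bash
python3 nudge.py '[[0.04,0.001,-0.002,0.04,0],[0.04,0.001,-0.002,0.08,0],[0.04,0.001,-0.002,0.1,0],[0.04,0.001,-0.002,0.104,0],[0.04,0.001,-0.002,0.104,0],[0.04,0.001,-0.002,0.104,0],[0,0.001,-0.002,0.104,0],[0,0.001,-0.002,0.104,0],[0,0.001,-0.002,0.104,0],[0,0.001,-0.002,0.104,0],[0,0.001,-0.002,0.104,0],[0,0.001,-0.002,0.104,0]]' 30
```

```text
t: 8.32
eef_pos: [0.4997, -0.0232, 0.1073]
ee_rot: [-3.142, 0.0, -1.495]
force: [-2.8, 1.5, 6.8]
width: 0.0157
gripper_force: 29.8
```

```bash
python3 nudge.py '[[0,0,0,-0.002,-0.1],[0,0,0,-0.002,-0.2],[0,0,0,-0.002,-0.3],[0,0,0,-0.002,-0.4],[0,0,0,-0.002,-0.5],[0,0,0,-0.002,-0.6],[0,0,0,-0.002,-0.7],[0,0,0,-0.002,-0.8],[0,0,0,-0.002,-0.9],[0,0,0,-0.002,-1.0],[0,0,0,-0.002,-1.1],[0,0,0,-0.002,-1.2],[0,0,0,-0.002,-1.3],[0,0,0,-0.002,-1.4],[0,0,0,-0.002,-1.5],[0,0,0,-0.002,-1.57],[0,0,0,-0.002,-1.6],[0,0,0,-0.002,-1.6],[0,0,0,-0.002,-1.6],[0,0,0,-0.002,-1.6]]' 30; python3 -c "
from h import *
print(arm.get_state()['moment'],arm.get_state()['q'].round(2))"
```

```text
t: 9.98
eef_pos: [0.5002, -0.0226, 0.1075]
ee_rot: [-3.141, -0.0, 0.105]
force: [5.8, 1.8, -14.3]
width: 0.0156
gripper_force: 29.8
[ 5.24805427e-01 -1.80390034e+00 -1.21777028e-04] [ 0.35  0.19 -0.53 -0.   -0.86  1.33]
```

```bash
python3 nudge.py '[[0.03,0,0,0,0],[0.03,0,0,0,0],[0.03,0,0,0,0],[0.03,0,0,-0.04,0],[0.03,0,0,-0.08,0],[0.03,0,0,-0.1,0],[0.03,0,0,-0.1,0],[0.03,0,0,-0.1,0]]' 30
python3 - <<'E'
from h import *
T=pose(); im=arm.grab_frame('wrist'); np.save('T5.npy',T)
cv2.imwrite('pics/w5.png',im[:,:,::-1])
a=.078; ax=np.array([.4988,-.0228])
for y in(102,65,-65,-102):
    p=ax+y/1000*np.array([-np.sin(a),np.cos(a)]); print(y,p.round(4)); go(*p,a,.092)
E
```

```text
t: 10.65
eef_pos: [0.5007, -0.0231, 0.2104]
ee_rot: [-3.141, -0.004, 0.105]
force: [-0.8, -0.2, -0.5]
width: 0.0298
gripper_force: 0.0
102 [0.4909 0.0789]
shift [ 0.0017 -0.1024  0.117 ] turn 0.027 tool x heading 0.105 q6 1.33
65 [0.4937 0.042 ]
shift [ 0.0007 -0.0654  0.117 ] turn 0.027 tool x heading 0.105 q6 1.33
-65 [ 0.5039 -0.0876]
shift [-0.0028  0.0645  0.1169] turn 0.027 tool x heading 0.105 q6 1.33
-102 [ 0.5067 -0.1245]
shift [-0.0038  0.1015  0.1169] turn 0.027 tool x heading 0.105 q6 1.33
```

View pics/w5.png

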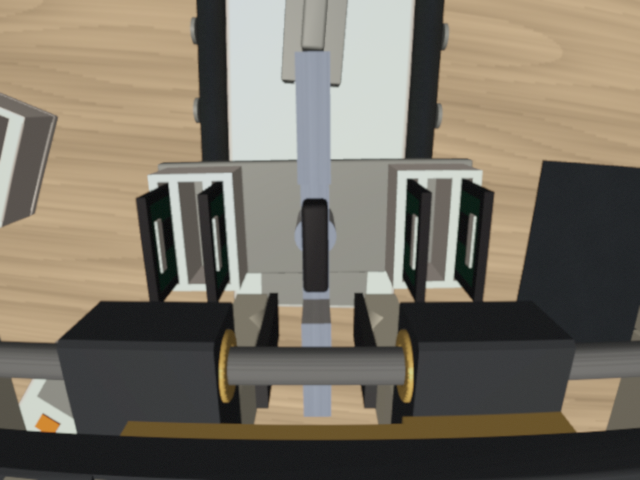

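Boards' black frames appear at x≈145, 207, 425, 485 (rows 185–300), bar parallel to the tool; deck back edge at row ~161. Measure the board tops by mask.

```bash
cat > boards.py <<'E'
from h import *
import sys
def runs(im,T,rows):
    c=cam('wrist',T); m=im.max(2)<48; res=[]
    for v in rows:
        x=np.flatnonzero(np.diff(np.r_[0,m[v,100:540].astype(int),0])); print(v,[(a+100,b+100) for a,b in zip(x[::2],x[1::2]) if b-a>2])
if __name__=='__main__':
    im=cv2.imread('pics/w5.png'); runs(im,None,range(185,310,8))
E
python3 boards.py
```

```text
185 [(np.int64(162), np.int64(168)), (np.int64(212), np.int64(222)), (np.int64(408), np.int64(419)), (np.int64(462), np.int64(477))]
193 [(np.int64(148), np.int64(168)), (np.int64(201), np.int64(222)), (np.int64(408), np.int64(430)), (np.int64(462), np.int64(493))]
201 [(np.int64(141), np.int64(169)), (np.int64(207), np.int64(223)), (np.int64(304), np.int64(326)), (np.int64(407), np.int64(430)), (np.int64(461), np.int64(492)), (np.int64(537), np.int64(540))]
209 [(np.int64(139), np.int64(144)), (np.int64(145), np.int64(170)), (np.int64(208), np.int64(223)), (np.int64(318), np.int64(327)), (np.int64(407), np.int64(429)), (np.int64(461), np.int64(491)), (np.int64(535), np.int64(540))]
217 [(np.int64(140), np.int64(143)), (np.int64(144), np.int64(171)), (np.int64(208), np.int64(213)), (np.int64(218), np.int64(224)), (np.int64(320), np.int64(327)), (np.int64(406), np.int64(412)), (np.int64(419), np.int64(429)), (np.int64(460), np.int64(469)), (np.int64(478), np.int64(490)), (np.int64(534), np.int64(540))]
225 [(np.int64(141), np.int64(153)), (np.int64(162), np.int64(172)), (np.int64(209)
[... 2343 characters left out ...]
.int64(228)), (np.int64(304), np.int64(327)), (np.int64(406), np.int64(425)), (np.int64(459), np.int64(484)), (np.int64(521), np.int64(540))]
289 [(np.int64(149), np.int64(172)), (np.int64(208), np.int64(223)), (np.int64(306), np.int64(326)), (np.int64(410), np.int64(424)), (np.int64(465), np.int64(483)), (np.int64(520), np.int64(540))]
297 [(np.int64(150), np.int64(165)), (np.int64(209), np.int64(219)), (np.int64(269), np.int64(277)), (np.int64(355), np.int64(363)), (np.int64(414), np.int64(424)), (np.int64(472), np.int64(482)), (np.int64(518), np.int64(540))]
305 [(np.int64(100), np.int64(232)), (np.int64(267), np.int64(277)), (np.int64(355), np.int64(365)), (np.int64(400), np.int64(540))]
```

Run:
```python
from h import *
T=np.load('T5.npy'); c=cam('wrist',T)
H=[]
for n,o,s in((4,[(139.5,209),(149.5,289)],1),(3,[(202.5,209),(208,289)],1),(2,[(430,209),(424.5,289)],-1),(1,[(491.5,209),(483.5,289)],-1)):
    w=cast(c,o,.124); d=w[0]-w[1]; h=np.arctan2(d[1],d[0]); H.append(h)
    # point on line at chassis x=axis, minus 3mm inwards
    t=np.load('T5.npy'); ti=np.linalg.inv(t); q=(np.c_[w,[1,1]]@ti.T)[:,:3]
    print(n,w.round(4).tolist(),round(h,3),'tool y of centre',(q[:,1]+s*.003).round(4))
for n,o in((4,(160,187)),(4,(151,302)),(1,(490,191)),(1,(482,302))): print(n,o,(ti@np.r_[cast(c,[o],.124)[0],1]).round(4))
d=cast(c,[(160,162.5),(473,160)],.044);print('deck edge heading',np.arctan2(*(d[0]-d[1])[1::-1])-np.pi/2)
```

```text
4 [[0.5141, 0.0834, 0.124], [0.4635, 0.0779, 0.124]] 0.109 tool y of centre [-0.1014 -0.1012]
3 [[0.5179, 0.0459, 0.124], [0.4677, 0.0411, 0.124]] 0.095 tool y of centre [-0.0637 -0.0642]
2 [[0.5317, -0.0861, 0.124], [0.4816, -0.0918, 0.124]] 0.114 tool y of centre [0.063  0.0634]
1 [[0.5358, -0.1226, 0.124], [0.4853, -0.1289, 0.124]] 0.124 tool y of centre [0.0998 0.1007]
4 (160, 187) [ 0.0371 -0.0907  0.0866  1.    ]
4 (151, 302) [-0.0356 -0.1043  0.0863  1.    ]
1 (490, 191) [0.0348 0.1007 0.0864 1.    ]
1 (482, 302) [-0.0356  0.1039  0.0862  1.    ]
deck edge heading 0.1125210350606578
```

Turret sits at about +0.03 rad, parallel with the tool; board tool-y offsets −0.1015, −0.064, +0.0635, +0.1005. Grasp board 4.

```bash
python3 nudge.py '[[0.02,0,-0.04,0,0],[0.02,0,-0.08,0,0],[0.02,0,-0.1015,0,0],[0.02,0,-0.1015,0.04,0],[0.02,0,-0.1015,0.08,0],[0.02,0,-0.1015,0.11,0],[0.02,0,-0.1015,0.117,0],[0.02,0,-0.1015,0.117,0],[0,0,-0.1015,0.117,0],[0,0,-0.1015,0.117,0],[0,0,-0.1015,0.117,0],[0,0,-0.1015,0.117,0],[0,0,-0.1015,0.08,0],[0,0,-0.1015,0.04,0],[0,0,-0.1015,0.0,0],[0,0,-0.1015,-0.01,0],[0,0,-0.1015,-0.01,0]]' 25
python3 - <<'E'
from h import *
T=pose(); im=arm.grab_frame('wrist'); np.save('T6.npy',T)
cv2.imwrite('pics/w6.png',im[:,:,::-1])
a=-.293
for y in(60,20,-20,-60):
    p=np.array([.5377,.302])+y/1000*np.array([-np.sin(a),np.cos(a)]); print(y,p.round(4)); go(*p,a,.058)
E
```

```text
t: 12.12
eef_pos: [0.4915, 0.0786, 0.2236]
ee_rot: [-3.139, -0.009, 0.106]
force: [0.4, 0.3, -1.4]
width: 0.0059
gripper_force: 25.0
60 [0.555  0.3594]
shift [ 0.0932 -0.2725  0.1642] turn 0.398 tool x heading 0.105 q6 1.12
20 [0.5435 0.3211]
shift [ 0.0777 -0.2357  0.164 ] turn 0.398 tool x heading 0.105 q6 1.12
-20 [0.5319 0.2829]
shift [ 0.0622 -0.1988  0.1639] turn 0.398 tool x heading 0.105 q6 1.12
-60 [0.5204 0.2446]
shift [ 0.0467 -0.1619  0.1637] turn 0.398 tool x heading 0.105 q6 1.12
```

View pics/w6.png

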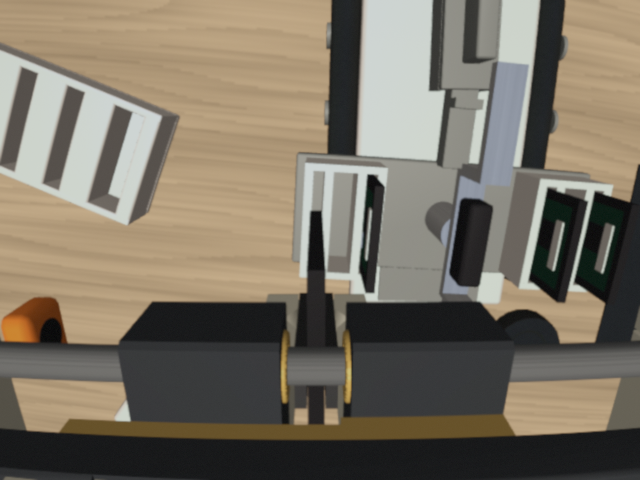

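Board 4 is held upright between the fingers (x≈317); boards 3, 2 and 1 still stand. Move above the rack's far slot.

```bash
python3 nudge.py '[[0,0.013,-0.04,0,0.05],[0,0.027,-0.08,0,0.15],[0,0.04,-0.12,0,0.25],[0,0.054,-0.16,0,0.35],[0,0.068,-0.2,0,0.398],[0,0.08,-0.24,0,0.398],[0,0.093,-0.2725,0,0.398],[0,0.093,-0.2725,0,0.398],[0,0.093,-0.2725,0.04,0.398],[0,0.093,-0.2725,0.08,0.398],[0,0.093,-0.2725,0.1,0.398],[0,0.093,-0.2725,0.1,0.398],[0,0.093,-0.2725,0.1,0.398],[0,0.093,-0.2725,0.1,0.398]]' 25
python3 - <<'E'
from h import *
T=pose(); im=arm.grab_frame('wrist'); np.save('T7.npy',T); go(.555,.3594,-.293,.058)
cv2.imwrite('pics/w7.png',im[:,:,::-1])
E
```

```text
t: 13.33
eef_pos: [0.5541, 0.3589, 0.1199]
ee_rot: [-3.141, -0.001, -0.292]
force: [0.3, 0.7, 0.1]
width: 0.0058
gripper_force: 25.0
shift [ 0.0005 -0.0003  0.0626] turn 0.0 tool x heading -0.293 q6 0.41
```

View pics/w7.png

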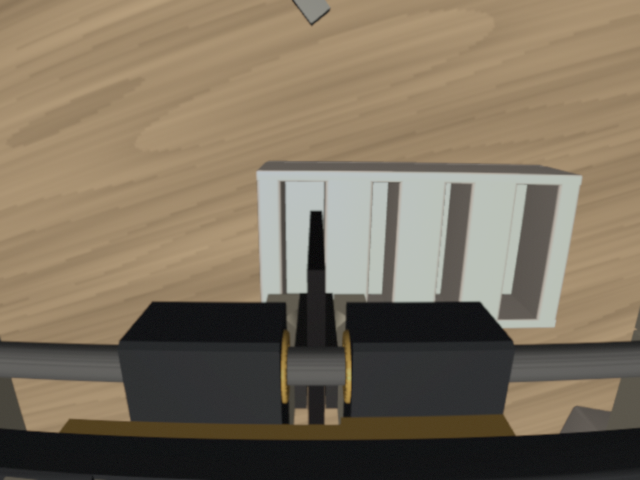

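Slots appear at columns ~281–327, 372–399, 446–473, 517–559; the outer ones look odd, so zoom in.

Run:
```python
import cv2,numpy as np
im=cv2.imread('pics/w7.png')[150:340,250:590]
g=cv2.createCLAHE(4,(4,4)).apply(cv2.cvtColor(im,6))
cv2.imwrite('pics/c7.png',cv2.resize(g,None,fx=2.3,fy=2.3,interpolation=2))
```

```text
(no output)
```

View pics/c7.png

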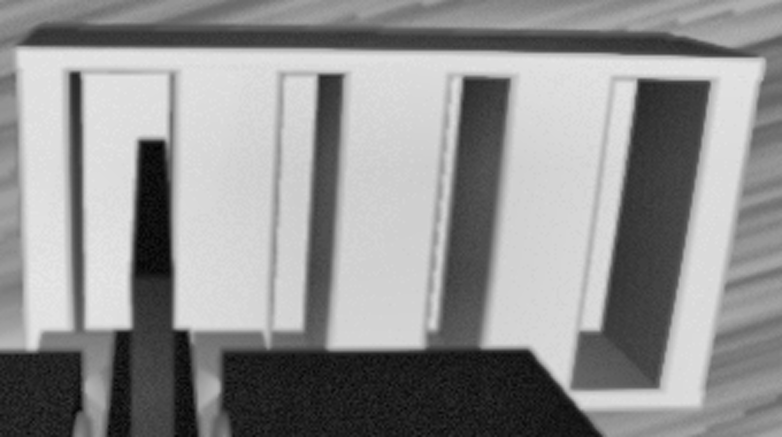

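Run:
```python
from h import *
T=np.load('T7.npy'); c=cam('wrist',T); Ti=np.linalg.inv(T)
q=lambda x,y:(250+x/2.3,150+y/2.3)
for n,l in(('A',(67,177)),('B',(280,346)),('C',(448,512)),('D',(612,713))):
    w=cast(c,[q(l[0],76),q(l[1],76)],.048); t=(np.c_[w,[1,1]]@Ti.T); print(n,t[:,:2].round(4).tolist())
w=cast(c,[q(18,48),q(765,60),q(703,408),q(575,388),q(658,388)],.048);t=(np.c_[w,np.ones(5)]@Ti.T);print(t[:,:2].round(4).tolist())
w=cast(c,[q(137,140),q(167,140)],T[2,3]-.006);print((np.c_[w,[1,1]]@Ti.T).round(4))
t0=cam('top'); im=cv2.imread('pics/top0.png',0)
```

```text
A [[0.0412, -0.0201], [0.0412, 0.0055]]
B [[0.0412, 0.0296], [0.0413, 0.0451]]
C [[0.0414, 0.0692], [0.0415, 0.0846]]
D [[0.0418, 0.109], [0.0421, 0.1344]]
[[0.0478, -0.0314], [0.0462, 0.1472], [-0.0469, 0.147], [-0.0402, 0.1104], [-0.0407, 0.1333]]
[[ 0.0411 -0.0029  0.0061  1.    ]
 [ 0.0411  0.0022  0.006   1.    ]]
```

Rack outer slots look wider outward (inner edges match ±53); inner ones at ±20 as stated. I'll place boards close to the inner wall in the outer slots.

```bash
python3 nudge.py '[[0,0.003,0.001,0,0],[0,0.003,0.001,0.02,0],[0,0.003,0.001,0.04,0],[0,0.003,0.001,0.055,0],[0,0.003,0.001,0.062,0],[0,0.003,0.001,0.064,0],[0,0.003,0.001,0.065,0],[0,0.003,0.001,0.065,0],[0,0.003,0.001,0.065,0]]' 25
```

```text
t: 14.13
eef_pos: [0.5573, 0.3572, 0.057]
ee_rot: [-3.139, -0.003, -0.292]
force: [-1.0, -2.1, 9.0]
width: 0.006
gripper_force: 25.0
```

```bash
python3 nudge.py '[[0.02,0,0,-0.001,0],[0.02,0,0,-0.001,0],[0.02,0,0,-0.001,0],[0.02,0,0,-0.04,0],[0.02,0,0,-0.08,0],[0.02,0,0,-0.12,0],[0.02,0,0,-0.16,0],[0.02,0,0,-0.16,0],[0.02,0,0,-0.16,0]]' 25
python3 - <<'E'
from h import *
T=pose(); im=arm.grab_frame('wrist'); np.save('T8.npy',T)
cv2.imwrite('pics/w8.png',im[:,:,::-1])
T5=np.load('T5.npy'); p=T5@[-.001,-.064,0,1]; print(p); go(*p[:2],.105,.2104)
E
```

```text
t: 14.88
eef_pos: [0.557, 0.3578, 0.2172]
ee_rot: [-3.136, -0.003, -0.293]
force: [0.3, -0.0, -0.7]
width: 0.02
gripper_force: 0.0
[0.49297761 0.04047906 0.21043373 1.        ]
shift [0.0311 0.3212 0.0036] turn -0.398 tool x heading -0.293 q6 0.41
```

View pics/w8.png

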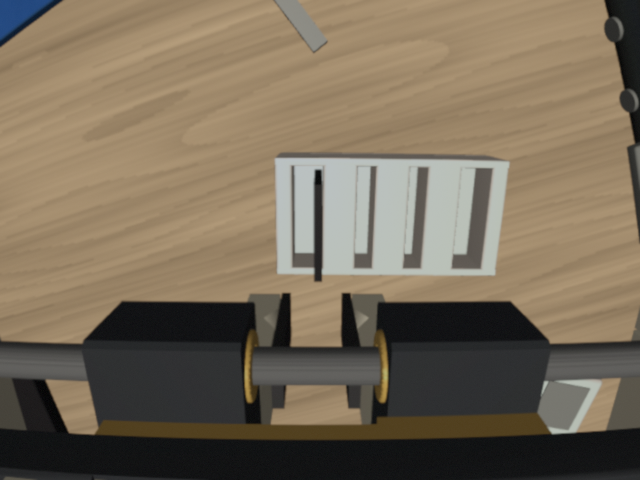

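Board 4 stands upright in the leftmost slot (x≈318, against the inner wall). Go to board 3.

```bash
python3 nudge.py '[[0.02,0.004,0.04,0,0],[0.02,0.008,0.08,0,-0.1],[0.02,0.012,0.12,0,-0.2],[0.02,0.016,0.16,0,-0.3],[0.02,0.02,0.2,0,-0.398],[0.02,0.024,0.24,0,-0.398],[0.02,0.028,0.28,0,-0.398],[0.02,0.031,0.321,0,-0.398],[0.02,0.031,0.321,0,-0.398],[0.02,0.031,0.321,0,-0.398],[0.02,0.031,0.321,0,-0.398]]' 25
cat > top.py <<'E'
from h import *
T=pose(); im=arm.grab_frame('wrist'); c=cam('wrist',T); Ti=np.linalg.inv(T)
m=im.max(2)<48
for v in (215,230,250,270,285):
    x=np.flatnonzero(np.diff(np.r_[0,m[v,60:600].astype(int),0]))+60; o=[]
    for a,b in zip(x[::2],x[1::2]):
        if b-a>2:
            t=(np.c_[cast(c,[(a-.5,v),(b-.5,v)],.124),[1,1]]@Ti.T)[:,1]*1000; o.append(tuple(int(round(k)) for k in t))
    print(v,o)
E
python3 top.py
```

```text
t: 15.85
eef_pos: [0.4926, 0.0401, 0.2128]
ee_rot: [3.141, 0.001, 0.104]
force: [-0.3, 0.3, 0.1]
width: 0.0201
gripper_force: 0.0
215 [(52, 59), (60, 70), (108, 131), (139, 167), (171, 173)]
230 [(-4, -2), (51, 69), (107, 114), (121, 131), (139, 149), (156, 167), (171, 175)]
250 [(-5, -1), (50, 68), (106, 114), (120, 130), (138, 147), (155, 166), (171, 178)]
270 [(-6, -1), (49, 68), (106, 116), (119, 129), (138, 148), (154, 166), (170, 181)]
285 [(-6, -3), (55, 66), (110, 128), (141, 165), (169, 183)]
```

```bash
python3 nudge.py '[[0.02,0,-0.0015,0.04,0],[0.02,0,-0.0015,0.08,0],[0.02,0,-0.0015,0.11,0],[0.02,0,-0.0015,0.119,0],[0.02,0,-0.0015,0.119,0],[0.02,0,-0.0015,0.119,0],[0,0,-0.0015,0.119,0],[0,0,-0.0015,0.119,0],[0,0,-0.0015,0.119,0],[0,0,-0.0015,0.119,0],[0,0,-0.0015,0.08,0],[0,0,-0.0015,0.04,0],[0,0,-0.0015,0,0],[0,0,-0.0015,-0.01,0],[0,0,-0.0015,-0.01,0]]' 25
python3 - <<'E'
from h import *
T=np.load('T7.npy'); p=T@[.003,.0374,0,1]; print(p); go(*p[:2],-.293,.124)
E
```

```text
t: 17.15
eef_pos: [0.4949, 0.0425, 0.2286]
ee_rot: [-3.139, -0.009, 0.105]
force: [0.2, 0.2, -0.8]
width: 0.0058
gripper_force: 25.0
[0.54615257 0.32223663 0.11988006 1.        ]
shift [ 0.0795 -0.2725  0.106 ] turn 0.398 tool x heading 0.105 q6 1.19
```

```bash
python3 nudge.py '[[0,0.011,-0.04,0,0.05],[0,0.023,-0.08,0,0.15],[0,0.034,-0.12,0,0.25],[0,0.046,-0.16,0,0.35],[0,0.058,-0.2,0,0.398],[0,0.07,-0.24,0,0.398],[0,0.0795,-0.2725,0,0.398],[0,0.0795,-0.2725,0,0.398],[0,0.0795,-0.2725,0,0.398],[0,0.0795,-0.2725,0.04,0.398],[0,0.0795,-0.2725,0.08,0.398],[0,0.0795,-0.2725,0.1,0.398],[0,0.0795,-0.2725,0.1,0.398],[0,0.0795,-0.2725,0.1,0.398],[0,0.0795,-0.2725,0.1,0.398]]' 25
cat > slot.py <<'E'
from h import *
import sys
T=pose(); im=arm.grab_frame('wrist'); c=cam('wrist',T); Ti=np.linalg.inv(T); cv2.imwrite('pics/%s.png'%sys.argv[1],im[:,:,::-1])
t=(np.c_[cast(c,[(256,128),(577,128)],.048),[1,1]]@Ti.T);g=im.mean(2)
p=np.array([[.037,y/1000,T[2,3]-.048] for y in np.arange(-40,160,.5)])
w=(np.c_[p,np.ones(len(p))]); w[:,2]=p[:,2]; W=w@T.T
uv=proj(c,W[:,:3]); v=cv2.remap(g.astype(np.float32),uv[:,0].astype(np.float32),uv[:,1].astype(np.float32),1).ravel()
e=np.flatnonzero(abs(np.diff(v))>12); print([(p[i,1]*1000,int(v[i]),int(v[i+1])) for i in e])
E
python3 slot.py w9; python3 -c "
from h import *
p=np.load('T7.npy')@[.003,.0374,0,1]; go(*p[:2],-.293,.058)"
```

```text
t: 18.4
eef_pos: [0.5442, 0.3213, 0.1256]
ee_rot: [-3.14, -0.002, -0.293]
force: [0.6, 0.6, 0.2]
width: 0.0059
gripper_force: 25.0
[(np.float64(-38.5), 183, 161), (np.float64(-38.0), 161, 123), (np.float64(-37.5), 123, 80), (np.float64(-37.0), 80, 42), (np.float64(-36.5), 42, 20), (np.float64(-35.5), 16, 35), (np.float64(-35.0), 35, 85), (np.float64(-34.5), 85, 141), (np.float64(-34.0), 141, 172), (np.float64(-33.5), 172, 185), (np.float64(-10.0), 182, 170), (np.float64(-9.5), 170, 148), (np.float64(-9.0), 148, 118), (np.float64(-8.5), 118, 106), (np.float64(-8.0), 106, 140), (np.float64(-7.5), 140, 175), (np.float64(-7.0), 175, 190), (np.float64(4.0), 188, 167), (np.float64(4.5), 167, 139), (np.float64(5.5), 136, 155), (np.float64(6.0), 155, 176), (np.float64(30.0), 181, 167), (np.float64(31.0), 158, 173), (np.float64(31.5), 173, 187), (np.float64(38.5), 188, 170), (np.float64(39.0), 170, 124), (np.float64(39.5), 124, 91), (np.float64(44.5), 93, 108), (np.float64(45.0), 108, 140), (np.float64(45.5), 140, 167), (np.float64(46.0), 167, 181), (np.float64(71.0), 175, 187), (np.float64(81.5), 187, 165), (np.float64(82.0), 165, 132), (np.float64(82.5), 132, 105), (np.float64(83.0), 105, 91), (np.float64(94.5), 107, 127), (np.float64(95.0), 127, 152), (np.float64(95.5), 152, 171), (np.float64(107.0), 176, 158), (np.float64(107.5), 158, 141)]
shift [ 0.0014 -0.0008  0.068 ] turn 0.0 tool x heading -0.293 q6 0.44
```

View pics/w9.png

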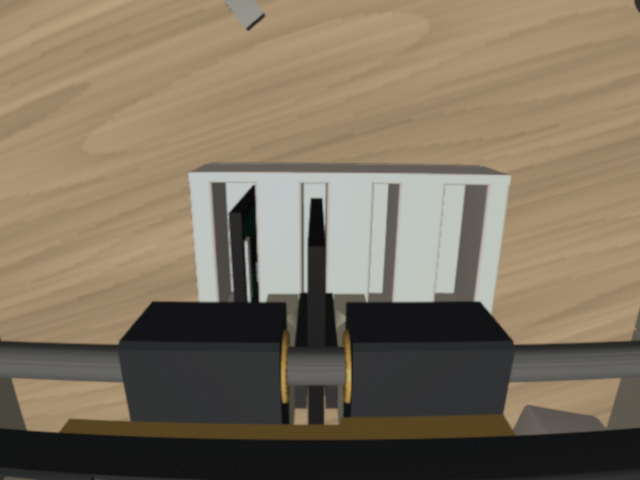

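Slot B is at x 302–327 with the board above it at 317 (slot about 1.7 mm to the left); board 4 stands upright. Shift −1.5 mm and lower.

```bash
python3 nudge.py '[[0,0.002,-0.0015,0,0],[0,0.002,-0.0015,0.02,0],[0,0.002,-0.0015,0.04,0],[0,0.002,-0.0015,0.055,0],[0,0.002,-0.0015,0.064,0],[0,0.002,-0.0015,0.067,0],[0,0.002,-0.0015,0.068,0],[0,0.002,-0.0015,0.068,0],[0,0.002,-0.0015,0.068,0]]' 25
```

```text
t: 19.2
eef_pos: [0.5459, 0.3222, 0.0589]
ee_rot: [-3.14, -0.001, -0.292]
force: [-7.0, -3.0, 14.5]
width: 0.006
gripper_force: 25.0
```

```bash
python3 nudge.py '[[0.02,0,0,-0.001,0],[0.02,0,0,-0.001,0],[0.02,0,0,-0.001,0],[0.02,0,0,-0.04,0],[0.02,0,0,-0.08,0],[0.02,0,0,-0.12,0],[0.02,0,0,-0.16,0],[0.02,0,0,-0.16,0],[0.02,0,0,-0.16,0]]' 25
python3 - <<'E'
from h import *
T=pose(); im=arm.grab_frame('wrist'); s=arm.grab_frame('scene'); np.save('T10.npy',T)
o=np.zeros((480,800,3),np.uint8); o[:,:400]=im[:,200:600]; o[:,400:]=cv2.resize(s[170:290,360:460],(400,480))
cv2.imwrite('pics/w10.png',o[:,:,::-1])
T5=np.load('T5.npy'); p=T5@[-.001,.0635,0,1]; print(p); go(*p[:2],.105,.2104)
E
```

```text
t: 19.95
eef_pos: [0.5468, 0.3233, 0.2191]
ee_rot: [-3.136, -0.003, -0.293]
force: [-0.1, 0.4, -1.8]
width: 0.0198
gripper_force: 0.0
[ 0.50635039 -0.08631766  0.21032639  1.        ]
shift [0.0808 0.4021 0.0048] turn -0.398 tool x heading -0.293 q6 0.44
```

View pics/w10.png

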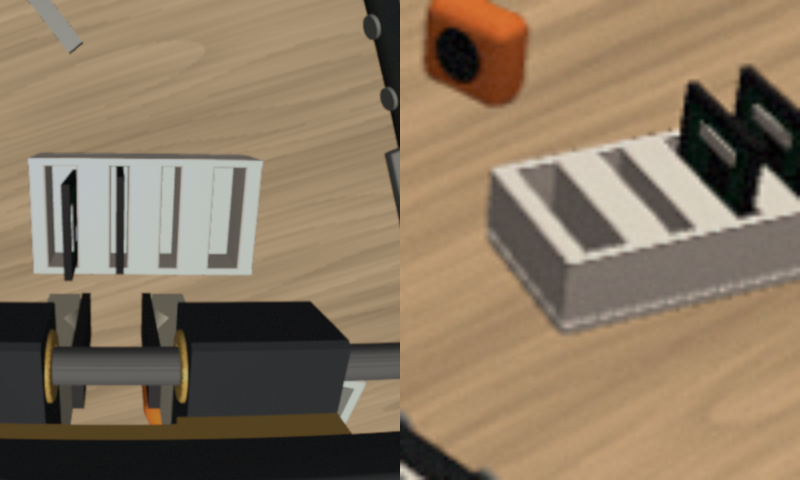

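Boards 4 and 3 both stand in slots A and B, upright, tops looking alike in the scene view. I've used the viewing allowance, so numeric checks from here.

```bash
python3 nudge.py '[[0.02,0.008,0.04,0,0],[0.02,0.016,0.08,0,-0.1],[0.02,0.024,0.12,0,-0.2],[0.02,0.032,0.16,0,-0.3],[0.02,0.04,0.2,0,-0.398],[0.02,0.048,0.24,0,-0.398],[0.02,0.056,0.28,0,-0.398],[0.02,0.064,0.32,0,-0.398],[0.02,0.072,0.36,0,-0.398],[0.02,0.081,0.402,0,-0.398],[0.02,0.081,0.402,0,-0.398],[0.02,0.081,0.402,0,-0.398],[0.02,0.081,0.402,0,-0.398]]' 25
python3 top.py
cat > chk.py <<'E'
from h import *
# board top edges in rack seen from 'scene': dark->? along a vertical pixel column through top-edge middle
im=arm.grab_frame('scene'); c=cam('scene'); g=im.max(2).astype(int); a=-.293
X=np.array([np.cos(a),np.sin(a)]);Y=np.array([-np.sin(a),np.cos(a)]); O=np.array([.5377,.302])
for y in(.056,.02,-.02,-.056):
    o=[]
    for x in(-.02,0.02):
        p=O+x*X+y*Y; uv=proj(c,[[*p,.088]])[0]; u=int(round(uv[0])); v=np.flatnonzero(g[int(uv[1])-25:int(uv[1])+25,u]<70)
        o.append((uv.round(1).tolist(), int(v[0]+int(uv[1])-25) if len(v) else None))
    q=proj(c,[[*O+y*Y,.088],[*O+y*Y,.098]]); print(y,o,'px per 10mm',(q[0]-q[1]).round(1))
E
python3 chk.py
```

```text
t: 21.13
eef_pos: [0.5065, -0.0865, 0.2144]
ee_rot: [-3.142, 0.002, 0.104]
force: [-0.2, 0.4, 0.1]
width: 0.0198
gripper_force: 0.0
215 [(-60, -53), (29, 32), (35, 40), (87, 174)]
230 [(-71, -69), (-60, -54), (30, 32), (35, 40), (87, 176)]
250 [(-72, -65), (-64, -62), (-60, -54), (-1, 2), (35, 40), (86, 179)]
270 [(-71, -54), (-1, 2), (29, 40), (86, 182)]
285 [(-70, -58), (-1, 2), (32, 40), (85, 184)]
0.056 [([449.1, 190.2], 189), ([459.2, 199.3], 198)] px per 10mm [-0.7  4. ]
0.02 [([434.7, 193.1], 192), ([444.5, 202.5], 193)] px per 10mm [-0.6  4.1]
-0.02 [([418.2, 196.5], None), ([427.6, 206.1], None)] px per 10mm [-0.5  4.1]
-0.056 [([403.1, 199.7], None), ([412.2, 209.4], None)] px per 10mm [-0.5  4.1]
```

```bash
python3 nudge.py '[[0.02,0,0.0005,0.04,0],[0.02,0,0.0005,0.08,0],[0.02,0,0.0005,0.11,0],[0.02,0,0.0005,0.12,0],[0.02,0,0.0005,0.12,0],[0.02,0,0.0005,0.12,0],[0,0,0.0005,0.12,0],[0,0,0.0005,0.12,0],[0,0,0.0005,0.12,0],[0,0,0.0005,0.12,0],[0,0,0.0005,0.08,0],[0,0,0.0005,0.04,0],[0,0,0.0005,0,0],[0,0,0.0005,-0.01,0],[0,0,0.0005,-0.01,0]]' 25
python3 - <<'E'
from h import *
T=np.load('T7.npy'); p=T@[.003,.0767,0,1]; print(p); go(*p[:2],-.293,.124)
E
```

```text
t: 22.48
eef_pos: [0.5092, -0.0867, 0.2303]
ee_rot: [-3.142, -0.008, 0.105]
force: [-0.3, -0.5, -1.3]
width: 0.0055
gripper_force: 25.0
[0.53482065 0.28460585 0.11983736 1.        ]
shift [ 0.0637 -0.3665  0.1068] turn 0.398 tool x heading 0.105 q6 1.46
```

```bash
python3 nudge.py '[[0,0.007,-0.04,0,0.05],[0,0.014,-0.08,0,0.15],[0,0.021,-0.12,0,0.25],[0,0.028,-0.16,0,0.35],[0,0.035,-0.2,0,0.398],[0,0.042,-0.24,0,0.398],[0,0.049,-0.28,0,0.398],[0,0.056,-0.32,0,0.398],[0,0.0635,-0.3665,0,0.398],[0,0.0635,-0.3665,0,0.398],[0,0.0635,-0.3665,0,0.398],[0,0.0635,-0.3665,0.04,0.398],[0,0.0635,-0.3665,0.08,0.398],[0,0.0635,-0.3665,0.1,0.398],[0,0.0635,-0.3665,0.1,0.398],[0,0.0635,-0.3665,0.1,0.398],[0,0.0635,-0.3665,0.1,0.398]]' 25
python3 slot.py w11; python3 -c "
from h import *
p=np.load('T7.npy')@[.003,.0767,0,1]; go(*p[:2],-.293,.058)"
```

```text
t: 23.9
eef_pos: [0.5327, 0.2844, 0.1273]
ee_rot: [-3.14, -0.001, -0.293]
force: [0.1, -0.5, -0.4]
width: 0.0059
gripper_force: 25.0
[(np.float64(-34.0), 19, 49), (np.float64(-33.5), 49, 104), (np.float64(-33.0), 104, 156), (np.float64(-32.5), 156, 182), (np.float64(-8.5), 185, 169), (np.float64(-8.0), 169, 143), (np.float64(-7.5), 143, 114), (np.float64(-7.0), 114, 129), (np.float64(-6.5), 129, 169), (np.float64(-6.0), 169, 190), (np.float64(5.0), 194, 179), (np.float64(5.5), 179, 150), (np.float64(6.0), 150, 129), (np.float64(7.0), 138, 171), (np.float64(7.5), 171, 187), (np.float64(31.5), 182, 170), (np.float64(32.5), 164, 187), (np.float64(48.5), 185, 156), (np.float64(49.0), 156, 121), (np.float64(49.5), 121, 97), (np.float64(56.0), 102, 125), (np.float64(56.5), 125, 155), (np.float64(57.0), 155, 176), (np.float64(68.5), 182, 168), (np.float64(69.0), 168, 150)]
shift [ 0.0018 -0.0002  0.0698] turn 0.0 tool x heading -0.293 q6 0.46
```

```bash
python3 nudge.py '[[0,0.001,-0.0005,0,0],[0,0.001,-0.0005,0.02,0],[0,0.001,-0.0005,0.04,0],[0,0.001,-0.0005,0.055,0],[0,0.001,-0.0005,0.065,0],[0,0.001,-0.0005,0.068,0],[0,0.001,-0.0005,0.07,0],[0,0.001,-0.0005,0.07,0],[0,0.001,-0.0005,0.07,0]]' 25
python3 nudge.py '[[0.02,0,0,-0.001,0],[0.02,0,0,-0.001,0],[0.02,0,0,-0.001,0],[0.02,0,0,-0.04,0],[0.02,0,0,-0.08,0],[0.02,0,0,-0.12,0],[0.02,0,0,-0.16,0],[0.02,0,0,-0.16,0],[0.02,0,0,-0.16,0]]' 25
python3 chk.py
python3 - <<'E'
from h import *
T5=np.load('T5.npy'); p=T5@[-.001,.1005,0,1]; print(p); go(*p[:2],.105,.2104)
E
```

```text
t: 24.7
eef_pos: [0.5338, 0.285, 0.0598]
ee_rot: [-3.14, -0.002, -0.291]
force: [-8.3, -4.0, 23.6]
width: 0.0058
gripper_force: 25.0
t: 25.45
eef_pos: [0.5341, 0.2857, 0.219]
ee_rot: [-3.136, -0.003, -0.293]
force: [-0.1, -0.4, -1.1]
width: 0.02
gripper_force: 0.0
0.056 [([449.1, 190.2], 189), ([459.2, 199.3], 197)] px per 10mm [-0.7  4. ]
0.02 [([434.7, 193.1], 192), ([444.5, 202.5], 193)] px per 10mm [-0.6  4.1]
-0.02 [([418.2, 196.5], 195), ([427.6, 206.1], 204)] px per 10mm [-0.5  4.1]
-0.056 [([403.1, 199.7], None), ([412.2, 209.4], 208)] px per 10mm [-0.5  4.1]
[ 0.51023112 -0.12311357  0.21029525  1.        ]
shift [0.096  0.3974 0.0055] turn -0.398 tool x heading -0.293 q6 0.46
```

```bash
python3 nudge.py '[[0.02,0.01,0.04,0,0],[0.02,0.02,0.08,0,-0.1],[0.02,0.03,0.12,0,-0.2],[0.02,0.04,0.16,0,-0.3],[0.02,0.05,0.2,0,-0.398],[0.02,0.06,0.24,0,-0.398],[0.02,0.07,0.28,0,-0.398],[0.02,0.08,0.32,0,-0.398],[0.02,0.09,0.36,0,-0.398],[0.02,0.096,0.3975,0,-0.398],[0.02,0.096,0.3975,0,-0.398],[0.02,0.096,0.3975,0,-0.398],[0.02,0.096,0.3975,0,-0.398]]' 25
python3 top.py
```

```text
t: 26.58
eef_pos: [0.5094, -0.1239, 0.2144]
ee_rot: [-3.141, 0.002, 0.104]
force: [0.2, -0.6, 0.5]
width: 0.0204
gripper_force: 0.0
215 [(-107, -102), (-96, -87), (62, 174)]
230 [(-108, -101), (-97, -88), (62, 176)]
250 [(-109, -102), (-101, -88), (-1, 2), (61, 179)]
270 [(-128, -125), (-109, -89), (-3, 2), (60, 180)]
285 [(-2, 1), (60, 179)]
```

```bash
python3 nudge.py '[[0.02,0,0,0.04,0],[0.02,0,0,0.08,0],[0.02,0,0,0.11,0],[0.02,0,0,0.12,0],[0.02,0,0,0.12,0],[0.02,0,0,0.12,0],[0,0,0,0.12,0],[0,0,0,0.12,0],[0,0,0,0.12,0],[0,0,0,0.12,0],[0,0,0,0.08,0],[0,0,0,0.04,0],[0,0,0,0,0],[0,0,0,-0.01,0],[0,0,0,-0.01,0]]' 25
python3 - <<'E'
from h import *
T=np.load('T7.npy'); p=T@[.003,.1135,0,1]; print(p); go(*p[:2],-.293,.124)
E
```

```text
t: 27.88
eef_pos: [0.5121, -0.1237, 0.2303]
ee_rot: [3.141, -0.008, 0.105]
force: [0.7, -0.4, -0.3]
width: 0.0052
gripper_force: 25.0
[0.52420959 0.24936888 0.11979737 1.        ]
shift [ 0.0505 -0.3698  0.1066] turn 0.398 tool x heading 0.105 q6 1.54
```

```bash
python3 nudge.py '[[0,0.006,-0.04,0,0.05],[0,0.012,-0.08,0,0.15],[0,0.018,-0.12,0,0.25],[0,0.024,-0.16,0,0.35],[0,0.03,-0.2,0,0.398],[0,0.036,-0.24,0,0.398],[0,0.04,-0.28,0,0.398],[0,0.045,-0.32,0,0.398],[0,0.0505,-0.37,0,0.398],[0,0.0505,-0.37,0,0.398],[0,0.0505,-0.37,0,0.398],[0,0.0505,-0.37,0.04,0.398],[0,0.0505,-0.37,0.08,0.398],[0,0.0505,-0.37,0.1,0.398],[0,0.0505,-0.37,0.1,0.398],[0,0.0505,-0.37,0.1,0.398],[0,0.0505,-0.37,0.1,0.398]]' 25
python3 slot.py w12; python3 -c "
from h import *
p=np.load('T7.npy')@[.003,.1135,0,1]; go(*p[:2],-.293,.058); print(arm.get_state()['width'])"
```

```text
t: 29.3
eef_pos: [0.5223, 0.2497, 0.1271]
ee_rot: [-3.14, -0.001, -0.293]
force: [0.5, 0.0, 0.6]
width: 0.0057
gripper_force: 25.0
[(np.float64(-38.5), 84, 107), (np.float64(-38.0), 107, 146), (np.float64(-37.5), 146, 176), (np.float64(-36.5), 181, 156), (np.float64(-36.0), 156, 111), (np.float64(-35.5), 111, 65), (np.float64(-35.0), 65, 31), (np.float64(-34.5), 31, 16), (np.float64(-30.0), 25, 68), (np.float64(-29.5), 68, 127), (np.float64(-29.0), 127, 174), (np.float64(-28.5), 174, 196), (np.float64(-4.5), 185, 167), (np.float64(-4.0), 167, 155), (np.float64(-3.0), 166, 192), (np.float64(17.0), 202, 187), (np.float64(17.5), 187, 149), (np.float64(18.0), 149, 110), (np.float64(20.0), 108, 133), (np.float64(20.5), 133, 165), (np.float64(21.0), 165, 188), (np.float64(32.0), 194, 181), (np.float64(32.5), 181, 164), (np.float64(33.0), 164, 146), (np.float64(138.5), 137, 113), (np.float64(139.0), 113, 80), (np.float64(139.5), 80, 54), (np.float64(143.0), 62, 74), (np.float64(143.5), 74, 89), (np.float64(144.0), 89, 103)]
shift [0.0016 0.0003 0.0696] turn 0.0 tool x heading -0.293 q6 0.49
0.006043837097131504
```

```bash
python3 nudge.py '[[0,0.001,0.0005,0,0],[0,0.001,0.0005,0.02,0],[0,0.001,0.0005,0.04,0],[0,0.001,0.0005,0.055,0],[0,0.001,0.0005,0.065,0],[0,0.001,0.0005,0.068,0],[0,0.001,0.0005,0.069,0],[0,0.001,0.0005,0.069,0],[0,0.001,0.0005,0.069,0]]' 25
python3 nudge.py '[[0.02,0,0,-0.001,0],[0.02,0,0,-0.001,0],[0.02,0,0,-0.001,0],[0.02,0,0,-0.04,0],[0.02,0,0,-0.08,0],[0.02,0,0,-0.12,0],[0.02,0,0,-0.16,0],[0.02,0,0,-0.16,0],[0.02,0,0,-0.16,0]]' 25
cat > rk.py <<'E'
from h import *
# dark spans at board-top height z=.088, and rack top z=.048, in rack frame y (mm), wrist view
T=pose(); im=arm.grab_frame('wrist'); c=cam('wrist',T); g=im.max(2).astype(np.float32); a=-.293
X=np.array([np.cos(a),np.sin(a)]);Y=np.array([-np.sin(a),np.cos(a)]); O=np.array([.5377,.302]); ys=np.arange(-85,85,.5)
for x in(-.02,0,.02):
    P=np.array([[*(O+x*X+y/1000*Y),.088] for y in ys]); uv=proj(c,P).astype(np.float32)
    v=cv2.remap(g,uv[:,0],uv[:,1],1).ravel()<45; e=np.flatnonzero(np.diff(np.r_[0,v.astype(int),0]))
    print(x,[(float(ys[i]),float(ys[min(j,len(ys)-1)])) for i,j in zip(e[::2],e[1::2])])
E
python3 rk.py; python3 chk.py
python3 - <<'E'
from h import *
T5=np.load('T5.npy'); p=T5[:3,3]; print(p); go(*p[:2],.105,.2104)
E
```

```text
t: 30.1
eef_pos: [0.527, 0.2503, 0.0635]
ee_rot: [-3.135, -0.008, -0.29]
force: [-0.8, -7.6, 33.1]
width: 0.0059
gripper_force: 25.0
t: 30.85
eef_pos: [0.5232, 0.2499, 0.2195]
ee_rot: [-3.137, -0.003, -0.292]
force: [0.1, 0.6, -1.3]
width: 0.0202
gripper_force: 0.0
-0.02 [(-24.5, -16.0), (12.5, 22.5), (43.0, 61.0)]
0 [(10.5, 14.0), (18.5, 20.0), (42.5, 48.0), (53.5, 60.0)]
0.02 [(-26.0, -19.5), (7.5, 14.0), (18.5, 19.5), (42.5, 48.5), (51.5, 57.0)]
0.056 [([449.1, 190.2], 189), ([459.2, 199.3], 197)] px per 10mm [-0.7  4. ]
0.02 [([434.7, 193.1], 192), ([444.5, 202.5], 193)] px per 10mm [-0.6  4.1]
-0.02 [([418.2, 196.5], 195), ([427.6, 206.1], 204)] px per 10mm [-0.5  4.1]
-0.056 [([403.1, 199.7], None), ([412.2, 209.4], 208)] px per 10mm [-0.5  4.1]
[ 0.5006847  -0.02306304  0.2103836 ]
shift [0.0585 0.2662 0.0056] turn -0.398 tool x heading -0.293 q6 0.5
```

Board 1 met resistance about 5 mm high and isn't where expected; locate it numerically.

Run:
```python
from h import *
T=pose(); im=arm.grab_frame('wrist'); np.save('T13.npy',T); cv2.imwrite('pics/w13.png',im[:,:,::-1])
c=cam('wrist',T); a=-.293
X=np.array([np.cos(a),np.sin(a)]);Y=np.array([-np.sin(a),np.cos(a)]); O=np.array([.5377,.302])
g=im.max(2).astype(np.float32)
for z in(.048,):
  for x in np.arange(.06,-.065,-.005):
    P=np.array([[*(O+x*X+y/1000*Y),z] for y in np.arange(100,-130,-3)]); uv=proj(c,P).astype(np.float32)
    v=cv2.remap(g,uv[:,0],uv[:,1],1).ravel(); print('%4d '%(x*1000)+''.join('#' if k<45 else '+' if k<90 else '-' if k<150 else '.' for k in v))
s=arm.grab_frame('scene').max(2); print('scene')
for v in range(170,262,3): print(v,''.join('#' if k<45 else '+' if k<90 else '-' if k<150 else '.' for k in s[v,370:490:2]))
```

```text
60 .............................................................................
  55 .............................................................................
  50 .......-------------------------------------------------------...............
  45 .............................................................................
  40 ........++++............-++##.........-...................-..................
  35 ........++++..-+.......-#####........-+-##................-........-####++++-
  30 ........++#####+......++#####........-###+................-........-#++++####
  25 ........++#####+......++#####........++##+................-........-#++++++++
  20 ........++#####-......++#####........++##+................-........-#++--++++
  15 .......-++#####-......+++-###........++##+................-........-#++...##+
  10 ........++#-+##-......+++-##+........++-#+................-........-#++...###
   5 .......-++#.+##-......+++-###........++-#+................-........-#++...###
   0 .......-++#.+##-......+++-##+........++.#+................-........-#++...###
  -4 .......-++#.+##-..
[... 2293 characters left out ...]
-+-+...-++++-......------------------------.......
233 #-.....--+++-++........-----------------------------........
236 +#+......--+++++-------------------------------..---........
239 -+#+......--++++------------------------...----.............
242 .-+#+......--+++------------------..-----...................
245 -..+##......+-++-----------.-.-----.........................
248 #++++##-.....--------..-----................................
251 ++######......--.-----......................................
254 ###+--......................................................
257 ............................................................
260 .........................................................---
```

```bash
python3 nudge.py '[[0.02,0,0.03,0,0],[0.02,0,0.06,0,0],[0.02,0,0.08,-0.02,0],[0.02,0,0.08,-0.04,0],[0.02,0,0.08,-0.04,0],[0.02,0,0.08,-0.04,0]]' 25
cat > map.py <<'E'
from h import *
import sys
z,x0,x1,y0,y1,st=map(float,sys.argv[1:7])
T=pose(); im=arm.grab_frame('wrist'); c=cam('wrist',T); cv2.imwrite('pics/m.png',im[:,:,::-1]); np.save('Tm.npy',T)
g=im.max(2).astype(np.float32); print('world x rows, y cols from',y1,'down to',y0)
for x in np.arange(x1,x0,-st):
    P=np.array([[x,y,z] for y in np.arange(y1,y0,-st*.6)]); uv=proj(c,P).astype(np.float32)
    v=cv2.remap(g,uv[:,0],uv[:,1],1,borderValue=300).ravel(); print('%.3f '%x+''.join(' ' if k>280 else '#' if k<45 else '+' if k<90 else '-' if k<150 else '.' for k in v))
E
python3 map.py .006 .42 .62 .08 .27 .004
```

```text
t: 31.55
eef_pos: [0.4993, 0.1721, 0.2566]
ee_rot: [-3.141, -0.0, -0.293]
force: [-0.9, -0.3, -0.6]
width: 0.0201
gripper_force: 0.0
world x rows, y cols from 0.27 down to 0.08
0.620 ...............................................................................+
0.616 ...............................................................................+
0.612 ...............................................................................-
0.608 ...............................................................................-
0.604 ...............................................................................-
0.600 ................................................................................
0.596 ................................................................................
0.592 ................................................................................
0.588 ................................................................................
0.584 ................................................................................
0.580 ...............................................
[... 2726 characters left out ...]
----
0.452 ................................................--+++####++#+.............------
0.448 ......................................................--++##-.............------
0.444 ...........................................................-..............------
0.440 ...........................................................................-----
0.436 ...............................................................................-
0.432 ................................................................................
0.428 ................................................................................
0.424 ................................................................................
```

Board 1 lies flat beside the rack: corners about (0.532,0.184), (0.511,0.109), (0.444,0.128), (0.468,0.203). I need which end is its top; rectify its face and compare with a standing one.

Run:
```python
import cv2,numpy as np
from h import *
im=cv2.imread('pics/m.png'); c=cam('wrist',np.load('Tm.npy'))
q=np.array([[.533,.185],[.511,.108],[.443,.128],[.466,.204]]) # UL(near rack,+x) UR(far) LR LL
uv=proj(c,np.c_[q,[.006]*4])
def show(im,uv,w,h):
    M=cv2.getPerspectiveTransform(uv.astype(np.float32),np.float32([[0,0],[w,0],[w,h],[0,h]]))
    r=cv2.warpPerspective(im,M,(w,h),flags=cv2.INTER_AREA); hs=cv2.cvtColor(r,cv2.COLOR_BGR2HSV)
    for row,hr in zip(r,hs): print(''.join('W' if (p.max()>110 and h_[1]<90) else 'G' if h_[1]>110 and 40<h_[0]<95 else '#' if p.max()<60 else '+' if p.max()<110 else '.' for p,h_ in zip(row,hr)))
print('lying: columns from rack side to far side, rows +x to -x'); show(im,uv,40,35)
# board1 in turret, w5: outer face? upper 40mm seen of inner face
w5=cv2.imread('pics/w5.png'); T5=np.load('T5.npy'); c5=cam('wrist',T5)
for n,yy in((4,-.0985),(1,.0975)):
    P=[(T5@[x,yy,T5[2,3]-z,1])[:3] for x,z in((.035,.124),(.035,.086),(-.035,.086),(-.035,.124))]
    print('board',n,'columns from top down to z .086'); show(w5,proj(c5,P),19,35)
s=cv2.imread('pics/scene0.png')
```

```text
lying: columns from rack side to far side, rows +x to -x
W+#############################+++++++++
WW######################################
W+##+++++++++++++++#####################
W+##++++++++++++++++++++++++++++++++++##
W+##+++++++++++++++++++++G+GGGG+GGGGGG##
W+##++++++++++++++++++++G++G+G+GGGGGGG##
W+##++++++++++++++++++++++G+++GGGG+GGG##
W+##+++++++++++++++++++++G+++G++GGGGGG##
W+##++++WWWWW+++++++++++G++GGGGGGGGGGG##
W+##++++WWWWW++++++++++G+++GG+GGGGGGGG##
W+##++++WWWWW+#######++++++G+G+GGGGGGG##
W+##+++.WWWWW########+G+GG+GGGGGGGGGGG##
W+##+++WWWWWW########++GGG+GGGGGGGGGGG##
W+##+++WWWWWW########++GG++GGGGGGGGGGG##
W+##+++WWWWWW########+++GGGGGGGGGGGGGG##
W+##+++WWWWWW########+GGGGGGGGGGGGGGGG##
W+##+++WWWWWW########+GGGGGGGGGGGGGGG+##
W+##+++WWWWWW########+GGGGGGGGGGGGGGGG##
W+##+++WWWWWW########++GGGGGGGGGGGGGGG##
W+##+++WWWWWW########++GGGGGGGGGGGGGG+##
W+##+G+WWWWWW+++++++++GGGG++++++GGGGGG##
W+##++GWWWWWW++G+GGGGGGGG+.WWWW+GGGGGG##
W+#++G+WWWWWW+GGG+GGGGGGG+WWWWWWGGGGG+##
W+#++++WWWWWWGG++GGGGGGGG+WWWWWWGGGGGG##
W+#++++WWWWW+G+GGGGGGGGGG+WWWWWWGGGGG+##
W+#++++WWWWW++GGGG
[... 1171 characters left out ...]

###################
###################
###################
###################
###GGGGGGGGGGGGGGGG
####GGGGGGGGGGGGGGG
###GGGGGGGGGGGGGGGG
###GGGGGGGGGGGGGGGG
###GGGGGGGGGGGGGGGG
####WWW+++##GGGGGGG
####WWWWW++##GGGGGG
####+WWWW++########
####WWWW+++########
####WWWW+++########
####WWWWW++########
####WWWW.++########
###+WWWW+++########
###+WWWWW++########
###+WWWW+++########
###+WWWW+++########
###+WWWW+++########
###+WWWW+++#GGGGGGG
###+WWWW+++#GGGGGGG
###+WWWW+++#GGGGGGG
###+WWWW+++#GGGGGGG
##G#WWWW+++#GGGGGGG
##GGG+++++##GGGGGGG
##GGGGGGGGGGGGGGGG#
###GGGGGGGGGGGGGGGG
###GGGGGGGGGGGGGGG#
##GGGGGGGGGGGGGGGGG
####GG####GGG##G###
###################
###################
###################
```

The white bar and chip order show the top edge is the one nearest the rack. Plan: pinch the 70 mm width close to the top edge, raise it in an arc pivoting on its bottom edge until vertical, then insert in the last slot.

```bash
python3 -c "
from h import *
go(.4965,.1848,1.285,.003)"
```

```text
shift [-0.0056 -0.0117  0.2526] turn 1.564 tool x heading -0.293 q6 0.57
```

```bash
python3 nudge.py '[[0.088,-0.006,-0.012,0,-0.12],[0.088,-0.006,-0.012,0,-0.24],[0.088,-0.006,-0.012,0.02,-0.36],[0.088,-0.006,-0.012,0.04,-0.48],[0.088,-0.006,-0.012,0.06,-0.6],[0.088,-0.006,-0.012,0.08,-0.72],[0.088,-0.006,-0.012,0.1,-0.84],[0.088,-0.006,-0.012,0.12,-0.96],[0.088,-0.006,-0.012,0.13,-1.08],[0.088,-0.006,-0.012,0.13,-1.2],[0.088,-0.006,-0.012,0.13,-1.32],[0.088,-0.006,-0.012,0.13,-1.44],[0.088,-0.006,-0.012,0.13,-1.578],[0.088,-0.006,-0.012,0.13,-1.578],[0.088,-0.006,-0.012,0.13,-1.578],[0.088,-0.006,-0.012,0.13,-1.578],[0.088,-0.006,-0.012,0.13,-1.578]]' 10
python3 -c "
from h import *
go(.4965,.1848,1.285,.003)"; python3 map.py .006 .43 .6 .08 .22 .004
```

```text
t: 33.02
eef_pos: [0.4966, 0.1854, 0.1261]
ee_rot: [-3.141, 0.001, 1.282]
force: [-0.3, -0.6, -0.6]
width: 0.0878
gripper_force: 0.0
shift [-0.0005  0.0002  0.1231] turn -0.003 tool x heading 1.282 q6 2.13
world x rows, y cols from 0.22 down to 0.08
0.600 -----------------------------------------------------------
0.596 ----------------------------------------------.--.---------
0.592 -----------------------------------------------------------
0.588 --------------------.........................--------------
0.584 -----------------------------------------------------------
0.580 -----------------------------------------------------------
0.576 --------------------------------------------------------++#
0.572 ---------------------------------..........------+-++######
0.568 .....---------------------------------------+++############
0.564 -...............---------------------------################
0.560 ++++.................-......-..-.....-...+#################
0.556 -+--......-----.........-.................--+##############
0.552 .--......-..........-.----------------------------+#
[... 1287 characters left out ...]
+++++++++++-----+++++##+......+#++++++++
0.468 .......+#######++++++++++++++-----+++++###-------#++++++-+-
0.464 ...........--+#######++++++++++++++++++##+......+#++++++++-
0.460 ....--------------+#######++++++++++++###-.....-#++++++-+-+
0.456 -----------------------+########++++++##+------+#++++++++-+
0.452 -----------------------------+##########-------#++++++++-++
0.448 ----------------------------------+####-......+#++++++++-++
0.444 -------------------------------......---.....-#++++++-+-+++
0.440 ---------------------------...............---+#++++++++-+++
0.436 .......................----------------------#++++++++-++++
0.432 --------------------------------------------+#++++++++-++++
```

```bash
python3 nudge.py '[[0.088,-0.002,0,0.04,0],[0.088,-0.002,0,0.08,0],[0.088,-0.002,0,0.11,0],[0.088,-0.002,0,0.122,0],[0.088,-0.002,0,0.123,0],[0.088,-0.002,0,0.123,0],[0.088,-0.002,0,0.123,0]]' 10; python3 nudge.py '[[0.03,0,0,0,0],[0.03,0,0,0,0],[0.03,0,0,0,0],[0.03,0,0,0,0],[0.03,0,0,0,0],[0.03,0,0,0,0]]' 10
```

```text
t: 33.65
eef_pos: [0.4964, 0.1837, 0.0036]
ee_rot: [3.142, -0.0, 1.284]
force: [0.5, 0.4, 0.7]
width: 0.0877
gripper_force: 0.0
t: 34.15
eef_pos: [0.4966, 0.1838, 0.004]
ee_rot: [3.141, -0.001, 1.285]
force: [0.4, -0.1, 3.5]
width: 0.0694
gripper_force: 10.0
```

```bash
python3 nudge.py '[[0.03,-0.001,0,-0.01,0],[0.03,-0.0024,0,-0.018,0],[0.03,-0.005,0,-0.027,0],[0.03,-0.0094,0,-0.035,0],[0.03,-0.0145,0,-0.043,0],[0.03,-0.0205,0,-0.0495,0],[0.03,-0.0275,0,-0.0555,0],[0.03,-0.035,0,-0.0606,0],[0.03,-0.043,0,-0.0645,0],[0.03,-0.052,0,-0.0676,0],[0.03,-0.061,0,-0.0695,0],[0.03,-0.07,0,-0.07,0],[0.03,-0.07,0,-0.07,0],[0.03,-0.07,0,-0.07,0]]' 10
cat > face.py <<'E'
from h import *
# held board: project expected front corners in tool frame & scan dark profile along image rows
T=pose(); im=arm.grab_frame('wrist'); cv2.imwrite('pics/f.png',im[:,:,::-1]); np.save('Tf.npy',T)
s=arm.grab_frame('scene'); cv2.imwrite('pics/fs.png',s[:,:,::-1]); c=cam('scene')
p=proj(c,[T[:3,3]])[0]; print(p, arm.get_state()['width'])
g=s.max(2); u,v=int(p[0]),int(p[1])
for r in range(v-30,v+50,2): print(r,''.join('#' if k<40 else '+' if k<90 else '-' if k<150 else '.' for k in g[r,u-50:u+50]))
E
python3 face.py
```

```text
t: 35.32
eef_pos: [0.4763, 0.1156, 0.0735]
ee_rot: [-3.141, 0.0, 1.284]
force: [0.3, 0.1, 0.4]
width: 0.0303
gripper_force: 0.0
[343.71631013 222.45928862] 0.029850994746712604
192 ...............+-.....---------------#++++++++++####++++++++++++++++++++++#++++++++#++++++-------...
194 ...............+-......--------------##+++++++++++###+++++++++++++++#+++++++++++++++++++++++----....
196 ...............--......------........###++++++++++++++++++++++++++++++++++++++++++++++++++++-.......
198 ................+-...................####+++++++++++++++++++++++++#+++++++++++++++++#+######-.......
200 ................+-........-----------#########++##++++++++++++++++++++++++#################-........
202 ................-+--------------------######+--+###++++++++++++++#################+++++-----........
204 .................+---------------------+####+-++++#######################++++---------------........
206 .................+-----------------------###+--++++############+++++----------------------..........
208 .................--------------------------#####++--++++++---------------------
[... 2576 characters left out ...]
+++++-------------------+++++++#############+++-----..................
260 +-----+--------------------------+----------------+++++++#####++++----..............................
262 -----------------------------------------------+++++-------.........................................
264 -------------------------------------------++++++++-................................................
266 -------+-------------------------------+++++++#######+-.............................................
268 -----------------------------------+++++---+############+-..........................................
270 -------------------------------++++++--......-+############+-.......................................
```

It slipped (the pads only overlapped ~2 mm). Relocate it and retry, lower and firmer.

```bash
python3 nudge.py '[[0.088,0,0,-0.04,0],[0.088,0.04,0,-0.06,0],[0.088,0.07,0,-0.06,0],[0.088,0.07,0,-0.06,0],[0.088,0.07,0,-0.06,0],[0.088,0.07,0,-0.06,0]]' 25
python3 map.py .006 .43 .57 .08 .22 .004
```

```text
t: 35.92
eef_pos: [0.4956, 0.1835, 0.1328]
ee_rot: [-3.14, 0.001, 1.286]
force: [0.5, -0.3, -0.7]
width: 0.0643
gripper_force: 0.0
world x rows, y cols from 0.22 down to 0.08
0.570 ...-----------.................................------------
0.566 .......-----------------------..............---------------
0.562 ++-..........................-.............----------------
0.558 +++-......-................................----------------
0.554 .--.......................................----------------+
0.550 .--.......................................-----------++####
0.546 --......-------------..............-.------+++#############
0.542 --......---------------------------------+#################
0.538 -......-.....-..----##+------------------+#################
0.534 -......------------#######+--------------------+###########
0.530 ......------------+##++++#####+----------------------+#####
0.526 ......------------###++++++++#####+-----------------------+
0.522 .....--.........-###+++++++++++++######--............-----+
0.518 .....-----------###++++.-++++++++++++######+--------------#
0
[... 684 characters left out ...]
+++++++++++++-----+++++###-......+#+++++
0.470 ...............-+#####++++++++++----++++++##-......-#++++++
0.466 ...................-+#####+++++++++++++++##+.......+#++++++
0.462 .......................-+#####++++++++++###-......-#++++++-
0.458 ....------------------.-...-+######+++++##-.......+#++++++-
0.454 ...............................--########+-......-#++++++--
0.450 ---------.-........................--+###-.......+#++++++--
0.446 ..--....................................-.......-#++++++---
0.442 ---.............................................+#++++++---
0.438 ..........................................------#++++++----
0.434 .......................------------------------+#++++++----
```

```bash
python3 -c "
from h import *
go(.503,.1724,1.18,.001)"
```

```text
shift [-0.0079  0.0103  0.1318] turn 0.105 tool x heading 1.285 q6 2.13
```

```bash
python3 nudge.py '[[0.088,-0.008,0.0105,0,0.105],[0.088,-0.008,0.0105,0.03,0.105],[0.088,-0.008,0.0105,0.07,0.105],[0.088,-0.008,0.0105,0.11,0.105],[0.088,-0.008,0.0105,0.125,0.105],[0.088,-0.008,0.0105,0.131,0.105],[0.088,-0.008,0.0105,0.132,0.105],[0.088,-0.008,0.0105,0.132,0.105],[0.03,-0.008,0.0105,0.132,0.105],[0.03,-0.008,0.0105,0.132,0.105],[0.03,-0.008,0.0105,0.132,0.105],[0.03,-0.008,0.0105,0.132,0.105],[0.03,-0.008,0.0105,0.132,0.105],[0.03,-0.008,0.0105,0.132,0.105]]' 25
```

```text
t: 37.13
eef_pos: [0.5043, 0.173, 0.002]
ee_rot: [3.141, -0.0, 1.18]
force: [-1.3, -1.1, 4.6]
width: 0.0694
gripper_force: 25.0
```

```bash
python3 nudge.py '[[0.03,-0.001,0,-0.009,0],[0.03,-0.0024,0,-0.0175,0],[0.03,-0.005,0,-0.026,0],[0.03,-0.009,0,-0.034,0],[0.03,-0.009,0,-0.034,0]]' 25
```

```text
t: 37.55
eef_pos: [0.5008, 0.1645, 0.0374]
ee_rot: [3.141, -0.002, 1.18]
force: [-0.6, 0.4, -3.6]
width: 0.0692
gripper_force: 25.0
```

```bash
cat > hyp.py <<'E'
from h import *
import sys
T=pose(); s=arm.grab_frame('scene'); c=cam('scene'); g=s.max(2); Rg=float(sys.argv[1]); z=T[2,3]
for n,th in(('flat',0),('pivot',np.arcsin(min(1,z/Rg))),('vert',np.pi/2)):
    P=[(T@[-d*np.cos(th),y,d*np.sin(th),1])[:3] for d,y in((-.012,.034),(Rg,.034),(Rg,-.034),(-.012,-.034))]
    print(n,proj(c,P).round(0).astype(int).tolist())
p=proj(c,[T[:3,3]])[0].astype(int); print(p)
for r in range(p[1]-40,p[1]+56,2): print(r,''.join('#' if k<40 else '+' if k<90 else '-' if k<150 else '.' for k in g[r,p[0]-60:p[0]+50]))
E
python3 hyp.py .068
```

```text
flat [[380, 243], [342, 249], [333, 230], [369, 224]]
pivot [[379, 240], [347, 262], [338, 243], [369, 222]]
vert [[375, 239], [373, 269], [363, 250], [364, 220]]
[369 233]
193 -.....-------------------..........-###+-------##+##+----+#+------+++++++++++++--........................+##-.
195 -......------------------......-....-##+--++--+#######+++++++#################+++........................+####
197 +-...................................-++++++++-++---####++################++####++......................-#####
199 +-.......................-------............-+-------+##+++##++++++--....--.-+###++-....................-#####
201 -+------------------------------.............-+-------+##++++-............-+-.-###+++..................-+#####
203 -+------------------------------..............-+++-----+###+++-............-+---####++-.................+###+-
205 .+-----------------------------................-++------+###+#+..............-+--+##++++++++#++-.......-####+-
207 .------------------------------.................-++--+#######+++--.----+#++++#+++++++++++++++++#-......-#####+
209 .--
[... 3892 characters left out ...]
..........
277 -------------..-----...----------......-+############+-.......................................................
279 ++---------------+++...++-----------......-+############-.....................................................
281 ++++-----++--+++++++..-+++++-----------......-#############+-.................................................
283 +++++++--++++++++++----++++++++------------....-+#############-...............................................
285 -++++++++++++++--------++++++++++++-----------....-+#############-............................................
287 ..-+++++++++-----------+++++++++++++++-----------....-+############+-.---.....................................
```

Scene check: the board is held rigid and still horizontal. Ease the grip so that it can swing bottom-down.

```bash
sed -i 's/^for r in range.*$/r0=p[1]-14\nfor r in range(r0,r0+50,2): print(r,p[0]-45,"".join("#" if k<40 else "+" if k<90 else "-" if k<150 else "." for k in g[r,p[0]-45:p[0]+25]))/' hyp.py
python3 nudge.py '[[0.03,0,0,0,0],[0.03,0,0,0,0],[0.03,0,0,0,0]]' 8;python3 nudge.py '[[0.03,0,0,0,0],[0.03,0,0,0,0],[0.03,0,0,0,0]]' 5; python3 hyp.py .068
```

```text
t: 37.85
eef_pos: [0.5005, 0.1645, 0.0353]
ee_rot: [-3.141, 0.0, 1.18]
force: [0.3, 0.0, -0.3]
width: 0.0698
gripper_force: 8.0
t: 38.1
eef_pos: [0.5006, 0.1645, 0.0353]
ee_rot: [-3.141, 0.0, 1.18]
force: [-0.3, 0.8, -0.6]
width: 0.0701
gripper_force: 5.0
flat [[380, 243], [342, 250], [333, 230], [369, 225]]
pivot [[379, 241], [347, 262], [337, 243], [369, 223]]
vert [[375, 240], [373, 270], [363, 251], [364, 221]]
[369 234]
220 324 .-...............................-++#####++####################++++++-
222 324 .----.............................-+#####++++####+++++++--------------
224 324 ...-----...........................+#####++---------------------------
226 324 -.....----....................+++########+----------------------------
228 324 ----.....----.........--+######+++++++++++-----+#+--------------------
230 324 -------.....----....-++#++++++++++++++...-----+++---------------------
232 324 ----------.....----.....-++++++++++++++...---------------------------+
234 324 ..----------......----.....-+++++++####+..------------------.----+---+
236 324 .....----------.....-----....-+
[... 603 characters left out ...]
........----------------------......................................
254 324 ........-----------------------+-.....................................
256 324 +--.-----------------------+++++-.....................................
258 324 +++--------------------++++++-........................................
260 324 --++---------------++++++--...........................................
262 324 ---------------++++++--...............................................
264 324 ------------++++++++..................................................
266 324 --------++++++++######+-..............................................
268 324 ----+++++---+############+-...........................................
```

```bash
python3 map.py .037 .44 .60 .10 .25 .004 | head -42
```

```text
world x rows, y cols from 0.25 down to 0.1
0.600 ..................................................##########++#
0.596 -------------------------------------------------+##########++#
0.592 ---------------------.-........-.-.....----------##########++++
0.588 ------------------------------------------------##########+++++
0.584 ----------------...............................+##########+++++
0.580 ------------------------......................-##########+###++
0.576 --------------------------------..............###########++#+++
0.572 ..---.-...-----------------------------------+###############+#
0.568 ........----................................-#####+-----....-##
0.564 ....-........----------.......................+###+++#+++++++--
0.560 ...-+++++-........------------------.............-++#++++--++++
0.556 ...+..++++++++.....................-.........------+#+++---++++
0.552 ..--.......-+-.....-....................-----------#+++---++###
0.548 ..+.........-..........................-----------#++++--+++++#
0.544 .+-........--.....-....................----------+++++---++++++
0.540 .
[... 1042 characters left out ...]

0.480 ++++-.....................+###+++++++++++++---++++++++++++++###
0.476 ++++.....................-####++++++++#+++---+++----++++++++###
0.472 .........................-#######++++#+++---+++----++++++++####
0.468 ..........................###########++++---+++----+++++++#####
0.464 ------..--------------...--#######+##+++---+++++++++++++++#####
0.460 --------------------.-..----+#######+++---++##+++++++++++######
0.456 ........................------#####+++++--++#######+++++#######
0.452 .........................------####+++---+------###+++++#######
0.448 ....................------------+#+++---+----------++++########
0.444 .........--------.........------+++++--++##.......-+++#########
```

Run:
```python
from h import *
T=pose(); s=arm.grab_frame('scene'); c=cam('scene')
for z in(.0353,.02,.003):
  for y in(-.02,0,.02):
    P=[];
    for d in np.arange(0,.085,.006):
        q=(T@[-d,y,0,1])[:3]; q[2]=z; P.append(q)
    uv=proj(c,P).round().astype(int); print(z,y,[tuple(int(k) for k in s[v,u]) for u,v in uv])
```

```text
0.0353 -0.02 [(101, 95, 80), (244, 236, 219), (69, 87, 71), (32, 61, 45), (14, 53, 36), (21, 55, 35), (20, 54, 36), (154, 159, 145), (144, 135, 124), (103, 96, 87), (229, 223, 206), (155, 148, 138), (107, 99, 94), (105, 97, 88), (109, 98, 91)]
0.0353 0 [(138, 132, 120), (179, 171, 157), (23, 20, 20), (35, 29, 33), (23, 16, 17), (21, 50, 34), (203, 192, 177), (197, 189, 176), (209, 199, 185), (218, 210, 192), (97, 90, 83), (103, 93, 87), (102, 94, 85), (175, 168, 154), (142, 135, 122)]
0.0353 0.02 [(103, 97, 83), (30, 57, 41), (20, 54, 39), (29, 60, 45), (22, 57, 38), (25, 56, 42), (28, 59, 42), (113, 106, 97), (131, 121, 111), (129, 120, 110), (128, 120, 111), (130, 121, 111), (128, 117, 110), (120, 109, 101), (157, 148, 140)]
0.02 -0.02 [(179, 171, 157), (24, 17, 22), (25, 27, 29), (33, 32, 32), (21, 50, 34), (203, 192, 177), (220, 210, 195), (209, 199, 185), (218, 210, 192), (97, 90, 83), (103, 93, 87), (102, 94, 85), (175, 168, 154), (142, 135, 122), (99, 92, 85)]
0.02 0 [(30, 57, 41), (29, 60, 41), (27, 59, 41), (26, 56, 41), (15, 55, 38), (28, 59, 42), (131, 121, 112), (131, 121
[... 440 characters left out ...]
42), (28, 59, 42), (131, 121, 111), (124, 114, 106), (128, 116, 108), (128, 120, 111), (124, 114, 104), (128, 117, 110), (120, 109, 101), (157, 148, 140), (215, 205, 190), (123, 123, 125)]
0.003 0 [(138, 113, 86), (194, 159, 118), (117, 95, 72), (31, 28, 18), (47, 35, 30), (11, 4, 12), (125, 115, 108), (127, 116, 108), (129, 118, 109), (125, 115, 108), (132, 121, 112), (128, 118, 109), (126, 115, 108), (146, 152, 163), (139, 144, 154)]
0.003 0.02 [(173, 142, 105), (181, 150, 114), (181, 150, 113), (190, 156, 115), (193, 158, 118), (193, 159, 118), (56, 59, 55), (60, 60, 55), (114, 112, 104), (113, 110, 104), (130, 122, 114), (127, 117, 109), (127, 117, 110), (129, 117, 108), (128, 116, 109)]
```

The turret is hiding (and perhaps blocking) the board's lower end. Re-grip firmly, lift and move to open table before letting it swing.

```bash
python3 -c "
from h import *
go(.435,.21,1.18,.09)"; python3 nudge.py '[[0.03,0,0,0,0],[0.03,0,0,0,0],[0.03,0.01,0,-0.03,0],[0.03,0.01,0,-0.06,0],[0.03,0.01,0,-0.06,0]]' 25
```

```text
shift [ 0.017  -0.078  -0.0545] turn 0.0 tool x heading 1.18 q6 2.06
t: 38.67
eef_pos: [0.5075, 0.1759, 0.1008]
ee_rot: [3.137, -0.006, 1.182]
force: [1.2, 0.5, 0.4]
width: 0.0692
gripper_force: 25.0
```

```bash
python3 nudge.py '[[0.03,0,-0.02,0,0],[0.03,0.002,-0.05,0,0],[0.03,0.004,-0.078,0,0],[0.03,0.006,-0.078,0.01,0],[0.03,0.006,-0.078,0.01,0],[0.03,0.006,-0.078,0.01,0]]' 25
cat > prof.py <<'E'
from h import *
import sys
T=pose(); s=arm.grab_frame('scene'); c=cam('scene'); z0=T[2,3]
print(T[:3,3].round(4),arm.get_state()['width'])
ch=lambda p:'G' if int(p[1])>p[0]+15 and p[1]<100 else '#' if p.max()<60 else 'W' if p.min()>170 else '.'
for th in np.radians([0,15,30,45,60,75,90]):
    P=[(T@[-d*np.cos(th),y,d*np.sin(th),1])[:3] for y in(-.02,0,.02) for d in np.arange(-.012,.09,.003)]
    uv=proj(c,P).round().astype(int); t=''.join(ch(s[v,u]) for u,v in uv); n=len(t)//3; print(int(np.degrees(th)+.5),t[:n],t[n:2*n],t[2*n:])
p=proj(c,[T[:3,3]])[0].astype(int); print(p)
for r in range(p[1]-20,p[1]+50,2): print(r,p[0]-50,''.join(ch(k) for k in s[r,p[0]-50:p[0]+40]))
E
python3 prof.py
```

```text
t: 39.17
eef_pos: [0.4347, 0.2091, 0.0854]
ee_rot: [3.142, 0.0, 1.181]
force: [0.4, -0.0, 0.4]
width: 0.0692
gripper_force: 25.0
[0.4347 0.2091 0.0854] 0.06912914682511224
0 .....W..GGGGGG####.....WWW........ ...#GWWW###G#GGGGG.....GGG##...... ......#GGGG####GGGGGGGGGGGG##.....
15 .....W...GGGGGGGG...GGGGG##....... ...#GWW.######GGGGGGGGGGG##....... .......GGGGGGGGGGGGGGGGGG##.......
30 .....WW.GGGGGGGGGGGGGGGGG##....... ....GWW.######GGGGGGGGGGG##....... .......GG#GG###############.......
45 .....WW..G####GGGGGGGGGGGGG##..... ....GWW.###GGGGGGGG########....... .......######.....................
60 .....WWW.######GGGGGGGG###........ ..#GGWWW.GGGGG####................ .......####.......................
75 .....WWW..####GGGG####............ ..GGGWWW.GGG####.................. ........#.........................
90 ......WWWW.##GGGG###.............. .GGGG...GGGG##.................... ..................................
[365 194]
174 315 ........................................#######.########################..................
176 315 WWWWWWWWWWWWWWWWWWW.....................#######..#######
[... 2601 characters left out ...]
WWWW...
230 315 .WWWW............WWW......WWW......................................................WWWWWW.
232 315 ....WWW.............WWW......WWW.....................................................WWWWW
234 315 W......WWW.............WW.......WWW....................................................WWW
236 315 WWW.......WWW............WWW......WWWW....................................................
238 315 ...WWW......WWWW............WWW.WWW.......................................................
240 315 ......WWW......WWWW.........WWW...........................................................
242 315 ........WWW.......WWW...WWWW..............................................................
```

The board is held, tilted about 16° bottom-down. Loosen to let it swing.

```bash
python3 nudge.py '[[0.03,0,0,0,0],[0.03,0,0,0,0],[0.03,0,0,0,0],[0.03,0,0,0,0]]' 3; python3 prof.py | tail -32 | head -24
```

```text
t: 39.55
eef_pos: [0.4349, 0.2088, 0.0856]
ee_rot: [3.142, -0.0, 1.179]
force: [-0.1, -0.7, -0.8]
width: 0.0697
gripper_force: 3.0
180 315 WWW.........WWWWWWWW......................#####.................................##........
182 315 WWW........WWWWWWWWWWW....................####............................................
184 315 WWWWWWWWWWWWWWW..WWWWW...................######.....##....................................
186 315 ..................WWWWW...................................................................
188 315 ...................WWWW...................................................................
190 315 ...................WWWWW.....................####.###.....................................
192 315 ....................WWWW....................####..##......................................
194 315 ....................WWWWW..................###G.....#.....................................
196 315 ................WWWWWWWWW..................##GG#..........................................
198 315 WWWWWWWWWWWWWWWWWWWWWWWW..................##G#GG#.....................
[... 706 characters left out ...]
....WWW
214 315 .....................................###GGG#G#GGG#####................WWWWWW............WW
216 315 ......................................########GGGG###...................WWWWW.............
218 315 .........WWW...........................###GG#GGG#####....................WWWWWW...........
220 315 .....WWWW...WWW.........................###GGGGG####.......................WWWWWW.........
222 315 .WWWWWWWW......WWW.......................###GGG####..........................WWWWW........
224 315 ........WWW......WWWW......................#######............................WWWWWW......
226 315 ...........WWW......WWWW....................#####...............................WWWWW.....
```

```bash
python3 nudge.py '[[0.03,0,0,0,0],[0.03,0,0,0,0],[0.03,0,0,0,0],[0.03,0,0,0,0],[0.03,0,0,0,0],[0.03,0,0,0,0],[0.03,0,0,0,0],[0.03,0,0,0,0]]' 3; python3 prof.py | tail -32 | head -26
```

```text
t: 40.27
eef_pos: [0.4346, 0.2091, 0.0856]
ee_rot: [3.142, -0.0, 1.18]
force: [0.9, 0.3, -1.1]
width: 0.0696
gripper_force: 3.0
180 315 WWW.........WWWWWWWWW.....................####..................................##........
182 315 WWW........WWWWWWWWWWW...................#####............................................
184 315 WWWWWWWWWWWWWWW..WWWWW...................######.....#.....................................
186 315 ..................WWWWW...................................................................
188 315 ...................WWWW.......................#...........................................
190 315 ...................WWWWW.....................#######......................................
192 315 ....................WWWW....................##G#..###.....................................
194 315 ....................WWWWW..................####.....#.....................................
196 315 ................WWWWWWWWW.................##G#G#..........................................
198 315 WWWWWWWWWWWWWWWWWWWWWWWW..................####GG#........................
[... 901 characters left out ...]
.......
218 315 .........WWW...........................###G#G#G#####.....................WWWWWW...........
220 315 .....WWW....WWW.........................###GG######........................WWWWW..........
222 315 .WWWWWWWW......WWW.......................####GG####..........................WWWWW........
224 315 ........WWW......WWWW.....................###G####............................WWWWWW......
226 315 ...........WWW......WWWW....................#####...............................WWWWW.....
228 315 WW............WWW......WWW...................###..................................WWWWW...
230 315 .WWWW............WWW......WWW......................................................WWWWWW.
```

```bash
python3 nudge.py '[[0.03,0,0,0.01,0],[0.03,0,0,0.019,0],[0.03,0,0,0.021,0],[0.03,0,0,0.0215,0],[0.03,-0.005,0,0.021,0],[0.03,-0.01,0,0.02,0],[0.03,-0.015,0,0.019,0],[0.03,-0.019,0,0.0185,0],[0.03,-0.019,0,0.0185,0],[0.03,-0.019,0,0.0185,0]]' 5; python3 prof.py | tail -30
```

```text
t: 41.15
eef_pos: [0.427, 0.1909, 0.0669]
ee_rot: [-3.141, 0.001, 1.18]
force: [-0.5, 0.4, -0.6]
width: 0.0696
gripper_force: 5.0
192 306 ....WWWWW....................WWWW.........####......#.....................................
194 306 .....WWWW....................WWWWW........................................................
196 306 .....WWWW................WWWWWWWWW........................................................
198 306 .....WWWWWWWWWWWWWWWWWWWWWWWWWWWW.........................................................
200 306 ...............................................###........................................
202 306 ..............................................####........................................
204 306 ..............................................###G#.......................................
206 306 ..............................................#G###.......................................
208 306 .............................................######.......................................
210 306 .............................................######....................
[... 1299 characters left out ...]
.......
238 306 ............WWW......WWWW............WWW.WWWW.............................................
240 306 ...............WWW......WWW..........WWWW.................................................
242 306 .................WWWW......WWW...WWWW.....................................................
244 306 ....................WWW......WWWW.........................................................
246 306 .......................WWWWWW.............................................................
248 306 ..........................................................................................
250 306 ..........................................................................................
```

Board is now near vertical, bottom on the table. Clamp firmly, lift, and go above the last slot.

```bash
python3 nudge.py '[[0.03,0,0,0,0],[0.03,0,0,0,0],[0.03,0,0,0,0],[0.03,0,0,-0.03,0],[0.03,0,0,-0.07,0],[0.03,0,0,-0.1,0],[0.03,0,0,-0.1,0],[0.03,0,0,-0.1,0]]' 25
python3 - <<'E'
from h import *
T=pose(); s=arm.grab_frame('scene'); c=cam('scene')
for t in(80,85,90,95,100):
    th=np.radians(t); print(t,proj(c,[(T@[-.067*np.cos(th),y,.067*np.sin(th),1])[:3] for y in(.035,-.035)]).round(1).tolist())
p=proj(c,[T[:3,3]])[0].astype(int); g=s.max(2)
for r in range(p[1]-2,p[1]+40,2): print(r,p[0]-25,''.join('#' if k<60 else '.' for k in g[r,p[0]-25:p[0]+20]))
q=np.load('T7.npy')@[.001,.118,0,1]; print(q); go(*q[:2],1.278,.155)
E
```

```text
t: 41.87
eef_pos: [0.4282, 0.1925, 0.1688]
ee_rot: [3.14, -0.004, 1.18]
force: [-0.3, -0.4, -2.0]
width: 0.0687
gripper_force: 25.0
80 [[358.0, 197.5], [348.1, 181.1]]
85 [[360.6, 197.4], [350.7, 181.0]]
90 [[363.3, 197.1], [353.3, 180.8]]
95 [[366.0, 196.6], [355.8, 180.3]]
100 [[368.7, 195.9], [358.4, 179.7]]
158 334 ......................###....................
160 334 .....................###.....................
162 334 .....................#####...................
164 334 .....................#####...................
166 334 ....................######...................
168 334 ....................######...................
170 334 ....................#######..................
172 334 ...................##..############..........
174 334 ...................###..###########..........
176 334 ...................###..##########...........
178 334 ..................#####.##########..######...
180 334 ..................###############..#########.
182 334 ...................##############..##########
184 334 .....................############..##########
186 334 ......................###########...#########
188 334 .......................#########......#######
190 334 .........................######.........####.
192 334 ..........................#####..............
194 334 ...........................####..............
196 334 .............................................
198 334 .............................................
[0.52099699 0.24563671 0.11979004 1.        ]
shift [0.0855 0.0661 0.0124] turn -0.098 tool x heading 1.18 q6 1.91
```

```bash
python3 nudge.py '[[0.03,0.03,0.02,0,-0.03],[0.03,0.06,0.045,0,-0.07],[0.03,0.0855,0.066,0,-0.098],[0.03,0.0855,0.066,0,-0.098],[0.03,0.0855,0.066,0.02,-0.098],[0.03,0.0855,0.066,0.04,-0.098],[0.03,0.0855,0.066,0.04,-0.098],[0.03,0.0855,0.066,0.04,-0.098]]' 25
python3 - <<'E'
from h import *
T=pose(); s=arm.grab_frame('scene'); w=arm.grab_frame('wrist'); cs=cam('scene'); cw=cam('wrist',T); np.save('T20.npy',T)
cv2.imwrite('pics/w20.png',w[:,:,::-1]); cv2.imwrite('pics/s20.png',s[:,:,::-1])
print(T[:3,3]); q=np.load('T7.npy')@[.001,.118,0,1]; go(*q[:2],1.278)
# rack edges in wrist view: sample along tool x at rack-top height, at several tool y
for ty in(-.052,-.045,.045,.052):
    o=''
    for tx in np.arange(-.03,.05,.002):
        P=(T@[tx,ty,T[2,3]-.048,1])[:3]; u,v=proj(cw,[P])[0].round().astype(int); k=w[v,u].max() if 0<=u<640 and 0<=v<480 else 999; o+=' ' if k>300 else '#' if k<60 else '+' if k<120 else '-' if k<165 else 'W' if w[v,u].min()>160 else '.'
    print(ty,o)
p=proj(cs,[T[:3,3]])[0].astype(int); g=s.max(2)
for t in(85,90):
    th=np.radians(t); print(t,proj(cs,[(T@[-.065*np.cos(th),y,.065*np.sin(th),1])[:3] for y in(.035,-.035)]).round(1).tolist())
R7=np.load('T7.npy')
print('slot D mouth corners', proj(cs,[[*(R7@[x,y,0,1])[:2],.048] for x,y in((.0415,.109),(-.0405,.109),(-.0405,.134),(.0415,.134))]).round(0).tolist())
for r in range(p[1]-2,p[1]+66,2): print(r,p[0]-45,''.join('#' if k<60 else '+' if k<120 else '-' if k<165 else '.' for k in g[r,p[0]-45:p[0]+50]))
E
```

```text
t: 42.58
eef_pos: [0.5198, 0.2443, 0.1249]
ee_rot: [-3.139, 0.005, 1.278]
force: [0.2, -0.0, 1.2]
width: 0.0691
gripper_force: 25.0
[0.51977639 0.24433065 0.12491906]
shift [ 0.0001 -0.0002 -0.    ] turn 0.001 tool x heading 1.279 q6 2.07
-0.052 ####+--------------...........------....
-0.045 #########-WWWWWWWWWWWWWWWWWWWWW.WWWWWWWW
0.045 #########-WWWWWWWWWWWWWWWWWWWWWWWWWWWWWW
0.052 ####+-----------------------------------
85 [[409.6, 225.4], [394.2, 207.9]]
90 [[412.1, 225.0], [396.6, 207.5]]
slot D mouth corners [[418.0, 230.0], [399.0, 210.0], [389.0, 212.0], [407.0, 233.0]]
187 362 ....+++++#########+++--------........+#####++++####+++++++++++++-.................-###+-.......
189 362 .....-+++++######++++-------+-......-+#####++++-+###++++++++++++-.................-#####+-.....
191 362 .........-+++++++++++--+-----.......+########++++-+++++++++++++-.....-###-........-#######+-...
193 362 .............-+++++++----++--..-....-##########++++++++++++++++-.....######-......###########-.
195 362 .................-++++++++-........-##############++++++++--+++-.....########-....#######
[... 2322 characters left out ...]
.........-+--++++++++----------------------------------------.--.----------.
243 362 .............................-+--+++++++------------------------------.-.-.-----+-----.........
245 362 ...............................-++-+++++-----------------------.-..----------..........---.....
247 362 ................................--+--++---------------.--.----------...............----........
249 362 ..................................-++-+-------.-..----------...................-----...........
251 362 ...................................--+-..----------........................-.-..-..............
253 362 ......................................-----.............................-.-....................
```

Board is vertical and centred over the last slot. Lower it.

```bash
python3 nudge.py '[[0.03,0,0,0.015,0],[0.03,0,0,0.03,0],[0.03,0,0,0.04,0],[0.03,0,0,0.045,0],[0.03,0,0,0.048,0],[0.03,0,0,0.048,0]]' 25;python3 nudge.py '[[0.03,0,0,0.003,0],[0.03,0,0,0.005,0],[0.03,0,0,0.006,0],[0.03,0,0,0.006,0]]' 25
```

```text
t: 43.18
eef_pos: [0.521, 0.2454, 0.0791]
ee_rot: [-3.142, 0.0, 1.278]
force: [0.5, -1.0, -1.5]
width: 0.069
gripper_force: 25.0
t: 43.52
eef_pos: [0.5214, 0.2458, 0.0746]
ee_rot: [3.14, -0.001, 1.279]
force: [-3.9, -0.7, 9.4]
width: 0.0688
gripper_force: 25.0
```

```bash
python3 nudge.py '[[0.03,0,0,-0.001,0],[0.03,0.002,0,-0.001,0],[0.03,0.004,0,-0.001,0],[0.03,0.006,0,-0.001,0],[0.03,0.006,0,-0.001,0]]' 25; python3 nudge.py '[[0.03,0.001,0,0,0],[0.03,0.002,0,0,0],[0.03,0.003,0,0,0],[0.03,0.003,0,0,0]]' 25
```

```text
t: 43.93
eef_pos: [0.5227, 0.251, 0.0741]
ee_rot: [-3.141, 0.001, 1.278]
force: [-1.7, -3.7, 4.6]
width: 0.0691
gripper_force: 25.0
t: 44.27
eef_pos: [0.5234, 0.2537, 0.0736]
ee_rot: [-3.141, 0.001, 1.278]
force: [0.5, -5.6, 1.4]
width: 0.0693
gripper_force: 25.0
```

```bash
python3 nudge.py '[[0.03,0.001,0,0.001,0],[0.03,0.002,0,0.001,0],[0.03,0.002,0,0.001,0]]' 25; python3 nudge.py '[[0.088,0,0,0,0],[0.088,0,0,0,0],[0.088,0,0,0,0],[0.088,0,0,0,0],[0.088,0,0,-0.04,0],[0.088,0,0,-0.08,0],[0.088,0,0,-0.12,0],[0.088,0,0,-0.15,0],[0.088,0,0,-0.15,0],[0.088,0,0,-0.15,0]]' 25
python3 rk.py; python3 chk.py
python3 - <<'E'
from h import *
s=arm.grab_frame('scene'); g=s.max(2)
for r in range(183,240,2): print(r,''.join('#' if k<60 else '+' if k<120 else '-' if k<165 else '.' for k in g[r,375:475]))
E
```

```text
t: 44.52
eef_pos: [0.5241, 0.2558, 0.0728]
ee_rot: [-3.141, 0.001, 1.278]
force: [0.2, -4.4, 0.4]
width: 0.0689
gripper_force: 25.0
t: 45.35
eef_pos: [0.525, 0.2571, 0.2257]
ee_rot: [3.139, -0.005, 1.278]
force: [0.6, -0.6, -1.3]
width: 0.0878
gripper_force: 0.0
-0.02 [(-51.5, -34.5), (-19.0, -6.0), (20.5, 25.5), (53.5, 59.5)]
0 [(-51.5, -44.0), (-39.5, -35.0), (-19.0, -14.0), (-10.5, -6.0), (20.5, 25.5), (53.5, 54.5)]
0.02 [(-52.0, -35.0), (-19.0, -6.0), (20.5, 25.5), (53.0, 57.0)]
0.056 [([449.1, 190.2], 189), ([459.2, 199.3], 197)] px per 10mm [-0.7  4. ]
0.02 [([434.7, 193.1], 192), ([444.5, 202.5], 193)] px per 10mm [-0.6  4.1]
-0.02 [([418.2, 196.5], 195), ([427.6, 206.1], 204)] px per 10mm [-0.5  4.1]
-0.056 [([403.1, 199.7], 203), ([412.2, 209.4], 202)] px per 10mm [-0.5  4.1]
183 #####++++--------.................---------.........---............................-................
185 #####++++------+-.............-------.-........----.................................................
187 #####++++--------.........------.-.........----......................-###+-...............
[... 2040 characters left out ...]
###########+.........-+#+++.-.......-+++------------------------------
229 ......---++++++++++++-......+###########+................-++++--------------------------------------
231 .......-++-++++++++++++-......+#####+++-........-+++----------------------------------+-------------
233 .........-+--++++++++++++......-........-+++--------------------------------------------------------
235 ..........-++-++++++++++++-....-++----------+----------------+---------+----------+------------.----
237 ...........--+--++++++++++++------------------------------------+-------------------.-..----------..
239 ..............---++++++++++-------------------------------------------------.-.----+-----....-......
```

Board 1 is in the slot but leaning inward about 0.4 rad (bottom dragged behind). Regrip it lightly, swing the top back outward to vertical, then lift slightly and shift.

```bash
python3 nudge.py '[[0.088,0,0,0.04,0],[0.088,0,0,0.08,0],[0.088,0,0,0.12,0],[0.088,0,0,0.15,0],[0.088,0,0,0.157,0],[0.088,0,0,0.157,0],[0.03,0,0,0.157,0],[0.03,0,0,0.157,0],[0.03,0,0,0.157,0],[0.03,0,0,0.157,0],[0.03,0,0,0.157,0]]' 5; python3 nudge.py '[[0.03,-0.004,0,-0.0015,0],[0.03,-0.008,0,-0.003,0],[0.03,-0.012,0,-0.004,0],[0.03,-0.016,0,-0.005,0],[0.03,-0.02,0,-0.0055,0],[0.03,-0.024,0,-0.006,0],[0.03,-0.024,0,-0.006,0]]' 5
cat > ln.py <<'E'
from h import *
T=pose(); s=arm.grab_frame('scene'); g=s.max(2); c=cam('scene'); a=-.293
X=np.array([np.cos(a),np.sin(a)]);Y=np.array([-np.sin(a),np.cos(a)]); O=np.array([.5377,.302])
d=T[:2,3]-O; print('TCP rack xy',(d@X).round(4),(d@Y).round(4),'z',T[2,3].round(4),arm.get_state()['width'])
# end face silhouette of held board at near end (x=+.035): candidate bottom y at rim z=.048 and top z=.085
for z in(.088,.07,.05,):
    print(z,[(y,proj(c,[[*(O+.035*X+y/1000*Y),z]])[0].round(0).astype(int).tolist()) for y in(-35,-45,-55,-65,-75)])
for r in range(189,237,2): print(r,''.join('#' if k<60 else '+' if k<120 else '-' if k<165 else '.' for k in g[r,375:440]))
E
python3 ln.py
```

```text
t: 46.42
eef_pos: [0.5252, 0.2569, 0.0679]
ee_rot: [3.14, -0.003, 1.279]
force: [-0.8, 1.3, 5.2]
width: 0.0696
gripper_force: 5.0
t: 47.0
eef_pos: [0.5169, 0.2319, 0.0721]
ee_rot: [-3.141, 0.001, 1.278]
force: [0.8, 0.2, 2.7]
width: 0.0699
gripper_force: 5.0
TCP rack xy 0.0003 -0.0731 z 0.0721 0.0700342786291486
0.088 [(-35, [425, 211]), (-45, [421, 212]), (-55, [416, 213]), (-65, [412, 214]), (-75, [407, 215])]
0.07 [(-35, [424, 219]), (-45, [420, 220]), (-55, [415, 221]), (-65, [411, 221]), (-75, [406, 222])]
0.05 [(-35, [423, 227]), (-45, [418, 228]), (-55, [414, 229]), (-65, [410, 230]), (-75, [406, 230])]
189 ####++++--++++#######################+###########################
191 ++++++++-+++++#############################++####################
193 -+++++++-++--+#############################################++----
195 ....-++++++--+################++#################+++-------------
197 .........-+++################--+++#####+++--------------------+##
199 .........-+++###############++++++---------------------------+##+
201 ..........-++################+++++------------------------
[... 497 characters left out ...]

217 .......-+++-......+########++++++-+++++++--+#############.....-##
219 .......++++++-......+########++++++++-+-+-...+##########-.......-
221 ......-++++++++......-#######++++-------+.....-#########.........
223 ......-+++++++++-......+######++--------........-#######.........
225 ......-+++++++++++-......+#########++.............+#####+-.......
227 .......-++++++++++++......-########+++-.............+#+-+........
229 .......---+++++++++++-......+#####++++++-................-++-----
231 ........++-++++++++++++-......+###+++--..........++--------------
233 .........-+--+++++++++++-...............-++----------------------
235 ...........+--++++++++++++-....-++-------------------------------
```

```bash
python3 nudge.py '[[0.03,0,0,0,0],[0.03,0,0,0,0],[0.03,0,0,-0.002,0],[0.03,0,0,-0.004,0],[0.03,0.004,0,-0.004,0],[0.03,0.008,0,-0.004,0],[0.03,0.012,0,-0.004,0],[0.03,0.014,0,-0.004,0],[0.03,0.014,0,-0.004,0]]' 40; python3 ln.py | grep -v '^0'
```

```text
t: 47.8
eef_pos: [0.5212, 0.2469, 0.0758]
ee_rot: [-3.141, 0.0, 1.279]
force: [0.9, 0.6, -0.7]
width: 0.0684
gripper_force: 40.0
TCP rack xy 0.0001 -0.0575 z 0.0758 0.06914989050795466
189 ####++++---------+++#############################################
191 ++++++++---------+-.+#################++####################+++--
193 -+++++++-------.-+--+################-+++#########+++------------
195 ....-++++++++-..-+++################++++++-----------------------
197 ................-+++################++++++-----------------------
199 .................-++#################+++---+++-------------------
201 ...................++++-+##########..-++--+##+-------------------
203 ........................-###########+++--------------------++++-#
205 .......................-+###+++######------+-----+++##########+++
207 .......................-####+++-+####++----++++++++############++
209 .......................-######+++-+##+++++++++++++###############
211 ....................-++#########++--+++++++++++++++##############
213 .......--......-------+##########++++++++++++++++++######-.######
215 .......-++.......----++#############++++++++++--+########...-####
217 .......-+++-......---+##############++++-++-----+########.....-##
219 ......-++++++-......-+###+++########+++-----+---+#######-.......-
221 ......-++++++++......-####+++#########+-++-...-#########.........
223 ......-+++++++++-......+##+++############+......-#######.........
225 ......-+++++++++++-......+###############.........+#####+-.......
227 .......-++++++++++++......-#############+..........-+#+++........
229 ......---++++++++++++-......+###########+................-++-----
231 ........++-++++++++++++-......+#####+++-.........-+--------------
233 .........-+--+++++++++++-...............-++----------------------
235 ...........++-++++++++++++-....-++-------------------------------
```

```bash
python3 nudge.py '[[0.03,0.001,0,0.002,0],[0.03,0.001,0,0.004,0],[0.03,0.001,0,0.005,0],[0.03,0.001,0,0.005,0],[0.03,0.001,0,0.005,0]]' 40; python3 nudge.py '[[0.088,0,0,0,0],[0.088,0,0,0,0],[0.088,0,0,0,0],[0.088,0,0,0,0],[0.088,0,0,-0.04,0],[0.088,0,0,-0.08,0],[0.088,0,0,-0.12,0],[0.088,0,0,-0.15,0],[0.088,0,0,-0.15,0],[0.088,0,0,-0.15,0]]' 25; python3 ln.py | grep -v '^0'; python3 rk.py; python3 chk.py
```

```text
t: 48.27
eef_pos: [0.5215, 0.2471, 0.0719]
ee_rot: [3.141, -0.0, 1.278]
force: [-2.9, -2.2, 9.5]
width: 0.0694
gripper_force: 40.0
t: 49.1
eef_pos: [0.5223, 0.2481, 0.2233]
ee_rot: [3.139, -0.004, 1.278]
force: [0.2, 0.8, -0.9]
width: 0.0876
gripper_force: 0.0
TCP rack xy 0.0008 -0.056 z 0.2233 0.08739861943117337
189 ####+++++-+----+-.....------..........-----......................
191 +++++++++-+++++---------..........---...................-###+....
193 -+++++++++-+++------..........--......-+##+.............######+..
195 ....-++++++++-..........----..........-+####+...........########-
197 ....................---...............+#######+........-#########
199 ......-...........-...................+#########+......##########
201 ..........-+##-......................-+###########+....#####+-###
203 ..........-+###+-................---.-+###+-+#######+..#####+++-#
205 ...........-+####-.......-...-.......+####+++-+###############+++
207 -...........-+####+-..--....-........-######+++-+###############+
209 .............-######+...............+#########++++###############
211 ..........
[... 728 characters left out ...]
--........-+++-------------
233 .........-+--++++++++++++......-........-++---------------+------
235 ...........++-++++++++++++-....-++-------------------------------
-0.02 [(-85.0, -42.5), (-19.0, -7.0), (21.0, 24.0), (52.5, 57.0)]
0 [(-85.0, -75.0), (-66.0, -42.5), (-19.0, -14.5), (-11.5, -7.0), (21.0, 23.5), (52.0, 54.0)]
0.02 [(-85.0, -42.5), (-19.0, -7.5), (21.0, 23.5), (52.0, 57.0)]
0.056 [([449.1, 190.2], 189), ([459.2, 199.3], 197)] px per 10mm [-0.7  4. ]
0.02 [([434.7, 193.1], 192), ([444.5, 202.5], 193)] px per 10mm [-0.6  4.1]
-0.02 [([418.2, 196.5], 195), ([427.6, 206.1], 204)] px per 10mm [-0.5  4.1]
-0.056 [([403.1, 199.7], 218), ([412.2, 209.4], 208)] px per 10mm [-0.5  4.1]
```

It toppled to the outer side now. There the standard pinch across the thickness is free: pads closing will right it.

```bash
python3 nudge.py '[[0.05,-0.01,0,0,0.12],[0.05,-0.02,0,0,0.24],[0.05,-0.026,0,0,0.36],[0.05,-0.026,0,0,0.48],[0.05,-0.026,0,0,0.6],[0.05,-0.026,0,0,0.72],[0.05,-0.026,0,0,0.84],[0.05,-0.026,0,0,0.96],[0.05,-0.026,0,0,1.08],[0.05,-0.026,0,0,1.2],[0.05,-0.026,0,0,1.32],[0.05,-0.026,0,0,1.44],[0.05,-0.026,0,0,1.571],[0.05,-0.026,0,0,1.571],[0.05,-0.026,0,0,1.571],[0.05,-0.026,0,0,1.571]]' 25
python3 - <<'E'
from h import *
go(.514,.2235,-.293,.058)
T=pose(); w=arm.grab_frame('wrist'); c=cam('wrist',T); cv2.imwrite('pics/w30.png',w[:,:,::-1])
for tx in(.06,.045,.03,.02,0,-.02,-.03):
    o=''
    for ry in np.arange(-40,-135,-2):
        X=np.array([np.cos(-.293),np.sin(-.293)]);Y=np.array([-X[1],X[0]]); p=np.array([.5377,.302])+tx*X+ry/1000*Y
        u,v=proj(c,[[*p,.07]])[0].round().astype(int); q=w[v,u] if 0<=u<640 and 0<=v<480 else None
        o+=' ' if q is None else 'G' if int(q[1])>int(q[0])+12 and q[1]<110 else '#' if q.max()<60 else 'W' if q.min()>150 else '.'
    print(tx,o)
E
```

```text
t: 50.58
eef_pos: [0.5138, 0.2223, 0.2202]
ee_rot: [3.14, 0.001, -0.289]
force: [0.4, 0.0, 0.2]
width: 0.05
gripper_force: 0.0
shift [ 0.     -0.0014  0.1622] turn 0.004 tool x heading -0.289 q6 0.52
0.06 ................................................
0.045 WWWWWWWWWWWWWWWWWWWWWWWW........................
0.03 WWWWWWW...#GGGGGGG#######.......................
0.02 WWWWWWW.W#GGGGGGGGGGG####.......................
0 WWWWWWW..#GG..G###.W.####.......................
-0.02 WWWWWW..WWW###GGGGGGG####.......................
-0.03 WWWWWW...........########.......................
```

```bash
python3 nudge.py '[[0.05,0,-0.001,0.04,0],[0.05,0,-0.001,0.08,0],[0.05,0,-0.001,0.12,0],[0.05,0,-0.001,0.15,0],[0.05,0,-0.001,0.162,0],[0.05,0,-0.001,0.162,0],[0.05,0,-0.001,0.162,0]]' 15; python3 nudge.py '[[0.03,0,0,0,0],[0.02,0,0,0,0],[0.012,0,0,0,0],[0,0,0,0,0],[0,0,0,0,0],[0,0,0,0,0],[0,0,0,0,0]]' 25
```

```text
t: 51.22
eef_pos: [0.5143, 0.2232, 0.0587]
ee_rot: [3.14, 0.001, -0.291]
force: [0.5, -0.2, 1.7]
width: 0.0501
gripper_force: 0.0
t: 51.8
eef_pos: [0.5154, 0.2247, 0.0601]
ee_rot: [-3.139, -0.002, -0.292]
force: [-1.8, 3.6, 7.2]
width: 0.0132
gripper_force: 22.4
```

```bash
python3 nudge.py '[[0,0,-0.004,-0.001,0],[0,0,-0.008,-0.002,0],[0,0,-0.012,-0.003,0],[0,0,-0.016,-0.004,0],[0,0,-0.019,-0.004,0],[0,0,-0.021,-0.004,0],[0,0,-0.021,-0.004,0],[0,0,-0.021,-0.004,0]]' 15; python3 ln.py | head -1
```

```text
t: 52.47
eef_pos: [0.5195, 0.2419, 0.063]
ee_rot: [3.138, 0.001, -0.293]
force: [-1.7, -5.8, 8.0]
width: 0.0062
gripper_force: 15.1
TCP rack xy -0.0 -0.0628 z 0.063 0.006316204426692079
```

The pads have squared the board up (width 6.2 mm). Lift slightly, bring it to the inner wall, set down and release gently.

```bash
python3 nudge.py '[[0,0,0,0,0],[0,0,0,-0.003,0],[0,0,0,-0.006,0],[0,0,0,-0.006,0],[0,0,-0.002,-0.006,0],[0,0,-0.004,-0.006,0],[0,0,-0.0045,-0.006,0],[0,0,-0.0045,-0.006,0]]' 30; python3 ln.py | head -1;  python3 nudge.py '[[0,0,-0.001,0,0],[0,0,-0.002,0,0],[0,0,-0.002,0,0]]' 30; python3 ln.py | head -1
```

```text
t: 53.18
eef_pos: [0.5217, 0.2481, 0.0689]
ee_rot: [3.141, 0.0, -0.293]
force: [0.6, 0.1, 0.5]
width: 0.0058
gripper_force: 30.0
TCP rack xy 0.0002 -0.0562 z 0.0689 0.005848618569123986
t: 53.48
eef_pos: [0.5222, 0.2498, 0.069]
ee_rot: [3.141, 0.0, -0.293]
force: [-0.2, -0.1, -0.9]
width: 0.0057
gripper_force: 30.0
TCP rack xy 0.0002 -0.0545 z 0.069 0.005731572464854392
```

```bash
python3 nudge.py '[[0,0,-0.001,0,0],[0,0,-0.0015,0,0],[0,0,-0.0015,0,0]]' 30; python3 nudge.py '[[0,0,-0.001,0,0],[0,0,-0.0015,0,0],[0,0,-0.0015,0,0]]' 30; python3 ln.py | head -1
```

```text
t: 53.78
eef_pos: [0.5222, 0.2501, 0.069]
ee_rot: [3.14, 0.001, -0.293]
force: [-0.9, -4.9, 1.1]
width: 0.0057
gripper_force: 30.0
t: 54.03
eef_pos: [0.5222, 0.2504, 0.0689]
ee_rot: [3.138, 0.001, -0.293]
force: [-1.3, -9.3, 4.2]
width: 0.006
gripper_force: 30.0
TCP rack xy 0.0001 -0.0539 z 0.0689 0.006030910895215033
```

```bash
python3 nudge.py '[[0,0,0.002,0,0],[0,0,0.002,0.004,0],[0,0,0.002,0.007,0],[0,0,0.002,0.008,0],[0,0,0.002,0.008,0]]' 30; python3 nudge.py '[[0,0,0,0.001,0],[0,0,0,0.002,0],[0,0,0,0.002,0]]' 30; python3 ln.py | head -1
```

```text
t: 54.5
eef_pos: [0.5223, 0.2501, 0.0628]
ee_rot: [3.141, -0.0, -0.292]
force: [-8.8, -8.0, 21.7]
width: 0.0057
gripper_force: 30.0
t: 54.75
eef_pos: [0.5224, 0.2502, 0.0628]
ee_rot: [3.141, -0.001, -0.292]
force: [-14.7, -9.1, 39.0]
width: 0.0057
gripper_force: 30.1
TCP rack xy 0.0003 -0.0541 z 0.0628 0.005975707678577724
```

```bash
python3 nudge.py '[[0,0,0,-0.002,0],[0,0,0,-0.0025,0],[0,0,0,-0.0025,0],[0.009,0,0,-0.0025,0],[0.009,0,0,-0.0025,0],[0.012,0,0,-0.0025,0],[0.016,0,0,-0.0025,0],[0.02,0,0,-0.0025,0],[0.02,0,0,-0.0025,0],[0.02,0,0,-0.0025,0]]' 30; python3 ln.py | grep -v '^0'
```

```text
t: 55.63
eef_pos: [0.5226, 0.2509, 0.0614]
ee_rot: [-3.142, 0.0, -0.293]
force: [-0.5, 0.0, -0.2]
width: 0.0198
gripper_force: 0.0
TCP rack xy 0.0003 -0.0533 z 0.0614 0.020112287830970566
189 #############+++######--+###############+++#######+#############+
191 ++++++-------+++++##++++-+###############++++---+#############+++
193 +++------+++++++++++++#+-+#############+++++------+###+-######-..
195 +++++-----++#####++++#+++################+++-------.....########-
197 ++++++--++++-......++++###########+-+######+------.....-#########
199 ++++++--...........-+++++++----++...+######------......##########
201 -++++---...........-++++-------++..-+#####+-----+#+....+####+-###
203 ..-++++--..........-+++++-----+##+-+######+-----####-..#####+++-#
205 ...----.............+++++-----+###########-----+##############+++
207 ...................-+++++----+###########+------+###############+
209 ...................-+++++---+############+-----+++###############
211 ...................-+++++----+#+++#######+----+#+++##############
213 .......--......-----+++++----+++++-+######+---+###+######-.######
215 .......-++.......----++++----+###+++#####################...-####
217 .......-+++-......---++++--+++####+#######-+#############.....-##
219 ......-++++++-......-+###################+...+##########-.......-
221 ......-++++++++......-####++#############.....-#########.........
223 ......-+++++++++-......+##++#############.......-#######.........
225 ......-+++++++++++-......+#+############+.........+#####+-.......
227 .......-++++++++++++......-#############+...........+#+-+.-......
229 .......---+++++++++++-......+###########+................-++-----
231 ........++-++++++++++++-......+#####+++-.........-+--------------
233 .........-+--+++++++++++-...............-++----------------------
235 ...........++-++++++++++++-....-++-------------------------------
```

```bash
python3 nudge.py '[[0.02,0,0,-0.01,0],[0.02,0,0,-0.02,0],[0.02,0,0,-0.035,0],[0.02,0,0,-0.05,0],[0.02,0,0,-0.09,0],[0.02,0,0,-0.13,0],[0.02,0,0,-0.155,0],[0.02,0,0,-0.155,0],[0.02,0,0,-0.155,0]]' 30; python3 ln.py|grep -v '^0'; python3 rk.py; python3 chk.py
```

```text
t: 56.43
eef_pos: [0.5234, 0.2514, 0.2199]
ee_rot: [-3.137, -0.003, -0.293]
force: [0.5, 0.9, -1.1]
width: 0.0197
gripper_force: 0.0
TCP rack xy 0.0009 -0.0526 z 0.2199 0.01994150627992955
189 ####+++++----+-+-.....-------..........---.......................
191 +++++++++-++--+--...----.........----...................-###+....
193 -++++++++-++++-----..........---......-+##+.............######+..
195 ....-++++++++-...........---..........-+####+...........########-
197 .........-...........---+###+.........+#######+........-#########
199 ...-.--.........---....-+#####-.......+#########+......##########
201 .-..........--.........-########-....-+###########+....#####+-###
203 ........-..............-#########+-..-+###+-+#######-..#####+++-#
205 .......................-###########+.+####+++-+###############+++
207 ....................-.-+####--+#############+++-################+
209 .......................+####++++##############++++###############
211 ...................-+++######+++++##############+++##############
213 .......--......--+----+########+++-+##############+######-.######
2
[... 639 characters left out ...]
...-+--+++++++++++-......-........-++----------------------
235 ...........++-++++++++++++-....-++-------------------------------
-0.02 [(-55.5, -52.0), (-24.5, -16.0), (12.5, 23.5), (43.0, 61.0)]
0 [(-54.5, -54.0), (10.5, 14.0), (18.5, 20.5), (21.0, 22.0), (43.0, 48.0), (53.5, 61.0)]
0.02 [(-26.0, -22.0), (-21.5, -19.5), (8.0, 14.0), (18.5, 20.0), (42.5, 48.5), (51.5, 57.5), (59.5, 61.0)]
0.056 [([449.1, 190.2], 189), ([459.2, 199.3], 197)] px per 10mm [-0.7  4. ]
0.02 [([434.7, 193.1], 192), ([444.5, 202.5], 193)] px per 10mm [-0.6  4.1]
-0.02 [([418.2, 196.5], 195), ([427.6, 206.1], 204)] px per 10mm [-0.5  4.1]
-0.056 [([403.1, 199.7], 198), ([412.2, 209.4], 207)] px per 10mm [-0.5  4.1]
```

All four boards now stand upright at equal height. Go to the latch and check brace and wing.

```bash
python3 -c "
from h import *
p=np.load('T5.npy')[:3,3]; go(*p[:2],.105,.2104)"
```

```text
shift [0.0586 0.2679 0.0059] turn -0.398 tool x heading -0.293 q6 0.49
```

```bash
python3 nudge.py '[[0.03,0.01,0.04,0,0],[0.03,0.02,0.08,0,-0.1],[0.03,0.03,0.12,0,-0.2],[0.03,0.04,0.16,0,-0.3],[0.03,0.045,0.2,0,-0.398],[0.03,0.055,0.24,0.005,-0.398],[0.03,0.0586,0.268,0.005,-0.398],[0.03,0.0586,0.268,0.005,-0.398],[0.03,0.0586,0.268,0.005,-0.398],[0.03,0.0586,0.268,0.005,-0.398]]' 25
python3 - <<'E'
from h import *
T=pose(); w=arm.grab_frame('wrist'); c=cam('wrist',T); print(T[:3,3].round(4))
o=cv2.imread('pics/w5.png')[:,:,::-1]
print('mean abs diff vs w5, brace region',np.abs(w[0:90,270:370].astype(int)-o[0:90,270:370]).mean(),'wing',np.abs(w[190:295,290:340].astype(int)-o[190:295,290:340]).mean())
for v in(205,225,245,265,285):
    x=np.flatnonzero(w[v,280:350].max(1)<70)+280; print(v,x.min(),x.max())
for img in(o,w):
  for r in range(0,110,9): print(''.join('#' if k<70 else '+' if k<120 else '-' if k<160 else 'o' if k<190 else '.' for k in img[r,200:430:3].max(1)))
  print()
E
```

```text
t: 57.42
eef_pos: [0.5011, -0.023, 0.2109]
ee_rot: [3.141, 0.001, 0.104]
force: [0.4, -0.7, 0.3]
width: 0.0299
gripper_force: 0.0
[ 0.5011 -0.023   0.2109]
mean abs diff vs w5, brace region 25.412555555555556 wing 14.48215873015873
205 306 329
225 304 329
245 303 327
265 302 326
285 301 324
#########....................oooooo-ooooo--ooooooo.....................o#####
#########....................ooooo--ooooo-+oooooo......................o#####
#########...................oooooo-ooooo---ooooo-......................-#####
#########...................oooooo-ooooo---ooooo-......................-#####
#########...................oooooo-oooo----oooooo......................+#####
#########o..................oooooo-------+ooooooo......................######
#########o..................ooooooooooooooooooo-......................o######
#########o..................ooooooooooooooooooo-......................-######
#########-.................ooooooooooooooooooooo......................-######
#########-..................+#++oooooooooooooooo......................+######
#########-..................
[... 520 characters left out ...]
########o......................--------------+-----o.................o######
#########o......................--------------+------.................o######
#########o......................---------------------.................o######
#########o......................o--------------------.................-######
#########o......................o--------------------................o+######
#########-.......................----------------+##o................o+######
#########-...........................-----------o....................o#######
#########-...........................-----------.....................o#######
#########+..........................o-----------.....................-#######
```

Brace is still on; the turret has just shifted within its play. Grip the wing and turn it back.

```bash
python3 nudge.py '[[0.04,-0.001,0,0.04,0.06],[0.04,-0.001,0,0.08,0.06],[0.04,-0.001,0,0.1,0.06],[0.04,-0.001,0,0.102,0.06],[0.04,-0.001,0,0.102,0.06],[0.04,-0.001,0,0.102,0.06],[0,-0.001,0,0.102,0.06],[0,-0.001,0,0.102,0.06],[0,-0.001,0,0.102,0.06],[0,-0.001,0,0.102,0.06],[0,-0.001,0,0.102,0.06],[0,-0.001,0,0.102,0.06]]' 30; python3 nudge.py '[[0,0,0,0,0.1],[0,0,0,0,0.2],[0,0,0,0,0.3],[0,0,0,0,0.4],[0,0,0,0,0.5],[0,0,0,0,0.6],[0,0,0,0,0.7],[0,0,0,0,0.8],[0,0,0,0,0.9],[0,0,0,0,1.0],[0,0,0,0,1.1],[0,0,0,0,1.2],[0,0,0,0,1.3],[0,0,0,0,1.4],[0,0,0,0,1.5],[0,0,0,0,1.55],[0,0,0,0,1.58],[0,0,0,0,1.58],[0,0,0,0,1.58]]' 30; python3 -c "
from h import *
print(arm.get_state()['moment'])"
```

```text
t: 58.47
eef_pos: [0.5007, -0.0226, 0.1103]
ee_rot: [-3.141, -0.001, 0.045]
force: [-2.3, 3.2, 6.6]
width: 0.0157
gripper_force: 30.0
t: 60.05
eef_pos: [0.4998, -0.0235, 0.1102]
ee_rot: [3.141, -0.001, -1.535]
force: [-4.4, -0.5, 9.2]
width: 0.0155
gripper_force: 30.0
[-0.42891423  1.73019251  0.04895588]
```

```bash
python3 nudge.py '[[0,0,0,0,0.03],[0,0,0,0,0.05],[0,0,0,0,0.05],[0,0,0,0,0.05]]' 30; python3 -c "
from h import *
print(arm.get_state()['moment'],pose()[:3,3])"; python3 nudge.py '[[0.03,0,0,0,0],[0.03,0,0,0,0],[0.03,0,0,0,0],[0.03,0,0,-0.04,0],[0.03,0,0,-0.08,0],[0.03,0,0,-0.1,0],[0.03,0,0,-0.1,0],[0.03,0,0,-0.1,0]]' 30
python3 - <<'E'
from h import *
T=pose(); w=arm.grab_frame('wrist'); c=cam('wrist',T); cv2.imwrite('pics/w40.png',w[:,:,::-1])
m=cv2.inRange(w,(0,0,0),(60,60,60))
for v in(205,225,245,265,280):
    x=np.flatnonzero(w[v,280:350].max(1)<70)+280; print(v,x.min(),x.max())
a=[cast(c,[(np.mean([x for x in (np.flatnonzero(w[v,280:350].max(1)<70)+280)[[0,-1]]]),v)],.124)[0] for v in(210,280)]
print('wing heading',np.arctan2(*(a[0]-a[1])[1::-1]), 'tool',T[:2,0])
# deck long edges: white/grey boundary columns at rows 100,280
for v in (60,75,90,160,200,250): print(v,''.join('#' if k<70 else '+' if k<120 else '-' if k<160 else 'o' if k<190 else '.' for k in w[v,20:440:4].max(1)))
go(.6424,-.0094,.065,.21)
E
```

```text
t: 60.38
eef_pos: [0.4997, -0.0237, 0.1102]
ee_rot: [3.141, -0.001, -1.583]
force: [-4.5, -1.1, 9.1]
width: 0.0156
gripper_force: 31.1
[-0.53916666  1.7114381   0.75961373] [ 0.49972209 -0.02365336  0.11020979]
t: 61.05
eef_pos: [0.501, -0.0226, 0.2108]
ee_rot: [-3.139, 0.001, -1.585]
force: [-0.3, -0.7, -0.7]
width: 0.0299
gripper_force: 0.0
205 304 329
225 305 330
245 306 330
265 307 331
280 308 332
wing heading -1.5296296259118385 tool [-0.01410937 -0.99989969]
60 ooooooooooooooooooooooooooooooooooooooooo-o--ooo-oooooooooo.........o--------.............oooooooooooo-##
75 o-ooooooooooooooooooooooooooooooooooooooooo--ooo-ooooooo..-+--------------------------++..ooooooooooooo##
90 ooooooooooooooooooooooooooooooo-oooooooooooo-oooooooooooo...........o---------+++++---++..##oooooooooooo-
160 ooooooooooo................................................----------------------------------------oooooo
200 ooooooooooooo...................o-+########.................-----------+######----------------------ooooo
250 ooooooo-o--#+-------------------#---------+-.................-----------######+----------+----------.oooo
shift [-0.0154 -0.1421 -0.0005] turn 1.491 tool x heading -1.585 q6 -0.36
```

Latch is at its closed stop. Now move above the brace and measure it.

```bash
python3 nudge.py '[[0.05,-0.004,-0.04,0,0.12],[0.05,-0.008,-0.08,0,0.24],[0.05,-0.012,-0.12,0,0.36],[0.05,-0.015,-0.142,0,0.48],[0.05,-0.015,-0.142,0,0.6],[0.05,-0.015,-0.142,0,0.72],[0.05,-0.015,-0.142,0,0.84],[0.05,-0.015,-0.142,0,0.96],[0.05,-0.015,-0.142,0,1.08],[0.05,-0.015,-0.142,0,1.2],[0.05,-0.015,-0.142,0,1.32],[0.05,-0.015,-0.142,0,1.49],[0.05,-0.015,-0.142,0,1.49],[0.05,-0.015,-0.142,0,1.49],[0.05,-0.015,-0.142,0,1.49]]' 40
python3 - <<'E'
from h import *
T=pose(); w=arm.grab_frame('wrist'); c=cam('wrist',T); cv2.imwrite('pics/w41.png',w[:,:,::-1]); np.save('T41.npy',T); print(T[:3,3].round(4)); g=w.max(2)
for r in range(120,300,6): print(r,''.join('#' if k<70 else '+' if k<110 else '-' if k<140 else 'o' if k<175 else 'x' if k<200 else '.' for k in g[r,250:390:2]))
E
```

```text
t: 62.35
eef_pos: [0.6419, -0.01, 0.208]
ee_rot: [-3.141, -0.002, -3.073]
force: [0.1, 0.5, -0.1]
width: 0.0498
gripper_force: 0.0
[ 0.6419 -0.01    0.208 ]
120 xxxxxxxxxxxxxxxxxxxxxxo------------o-xxxxxxxxxxxxxxxxxxxxxxxxxxxxxxxxx
126 xxxxxxxxxxxxxxxxxxxxxxo-------------oxxxxxxxxxxxxxxxxxxxxxxxxxxxxxxxxx
132 xxxxxxxxxxxxxxxxxxxxxxo-------------oxxxxxxxxxxxxxxxxxxxxxxxxxxxxxxxxx
138 xxxxxxxxxxxxxxxxxxxxxxo-------------oxxxxxxxxxxxxxxxxxxxxxxxxxxxxxxxxx
144 xxxxxxxxxxxxxxxxxxxxxx-+++++++--+----xxxxxxxxxxxxxxxxxxxxxxxxxxxxxxxxx
150 xxxxxxxxxxxxxxxxxxxxxxo-------oooooooxxxxxxxxxxxxxxxxxxxxxxxxxxxxxxxxx
156 xxxxxxxxxxxxxxxxxxxxxx-----------oo-oxxxxxxxxxxxxxxxxxxxxxxxxxxxxxxxxx
162 xxxxxxxxxxxxxxxo++++ox--------------o+###+xxxxxxxxxxxxxxxxxxxxxxxxxxxx
168 xxxxxxxxxxxxxo-----------------o-ooooooooooxxxxxxxxxxxxxxxxxxxxxxxxxxx
174 xxxxxxxxxxxxxx------------------o-oooooooooxxxxxxxxxxxxxxxxxxxxxxxxxxx
180 xxxxxxxxxxxxxxo----------------o--oooooooo-xxxxxxxxxxxxxxxxxxxxxxxxxxx
186 xxxxxxxxxxxxxxo-------------------o-oooooo-xxxxxxxxxxxxxxxxxxxxxxxxxxx
192 xxxxxxxxxxxxxxx---------+#########-oooo
[... 606 characters left out ...]
xxxxxxxxxxxxxxxxxxxxxxxxx
246 xxxxxxxxxxxxxxxxxo-------+---------+---------xxxxxxxxxxxxxxxxxxxxxxxxx
252 xxxxxxxxxxxxxxxxxx-------+----------+--------oxxxxxxxxxxxxxxxxxxxxxxxx
258 xxxxxxxxxxxxxxxxxxo-------+---------+--------oxxxxxxxxxxxxxxxxxxxxxxxx
264 xxxxxxxxxxxxxxxxxxo-------+---------+--------oxxxxxxxxxxxxxxxxxxxxxxxx
270 xxxxxxxxxxxxxxxxxxx-------+---------+---------xxxxxxxxxxxxxxxxxxxxxxxx
276 xxxxxxxxxxxxxxxxxxx--------+------------------xxxxxxxxxxxxxxxxxxxxxxxx
282 oooooooooooooooooooo--------------------------oooooooooooooooooooooooo
288 oooooxxxxxxxxxxxxxxxooooxoo############+oooooooooooooooooooooooooooooo
294 #+ooooooooooooooooooooooooo-------------oooooooxxxxxxxxxxxxxxxxxo####-
```

Run:
```python
from h import *
T=np.load('T41.npy'); c=cam('wrist',T)
r=cast(c,[(307.5,199),(312.5,278)],.098); print(r,r.mean(0),np.linalg.norm(r[0]-r[1]),np.arctan2(*(r[1]-r[0])[1::-1]))
b=cast(c,[(277,165),(335,165),(342,283),(290,283)],.068); print(b.mean(0),np.linalg.norm(b[0]-b[3]),np.linalg.norm(b[0]-b[1]),np.arctan2(*(b[3]-b[0])[1::-1]),np.arctan2(*(b[2]-b[1])[1::-1]))
x,y=(r.mean(0)[:2]+b.mean(0)[:2])/2; go(x,y,.0,.0725)
```

```text
[[ 0.61652964 -0.01639427  0.098     ]
 [ 0.66969783 -0.00972614  0.098     ]] [ 0.64311374 -0.01306021  0.098     ] 0.053584703923626305 0.12476435008124316
[ 0.64216725 -0.01269721  0.068     ] 0.08762552074649776 0.03988634513731637 0.15335346014862616 0.14030402172642753
shift [-0.0007 -0.0029  0.1358] turn 0.069 tool x heading -3.073 q6 -1.79
```

```bash
python3 nudge.py '[[0.05,-0.001,-0.003,0.03,-0.065],[0.05,-0.001,-0.003,0.07,-0.065],[0.05,-0.001,-0.003,0.11,-0.065],[0.05,-0.001,-0.003,0.13,-0.065],[0.05,-0.001,-0.003,0.135,-0.065],[0.05,-0.001,-0.003,0.135,-0.065],[0,-0.001,-0.003,0.135,-0.065],[0,-0.001,-0.003,0.135,-0.065],[0,-0.001,-0.003,0.135,-0.065],[0,-0.001,-0.003,0.135,-0.065],[0,-0.001,-0.003,0.135,-0.065],[0,-0.001,-0.003,0.135,-0.065],[0,-0.001,-0.003,0.12,-0.065],[0,-0.001,-0.003,0.09,-0.065],[0,-0.001,-0.003,0.05,-0.065],[0,-0.001,-0.003,0.01,-0.065],[0,-0.001,-0.003,-0.01,-0.065],[0,-0.001,-0.003,-0.01,-0.065]]' 40; python3 -c "
from h import *
go(.4683,-.31,-.04,.043)"
```

```text
t: 63.9
eef_pos: [0.6462, -0.0127, 0.2259]
ee_rot: [-3.142, 0.009, -3.009]
force: [0.5, 0.6, -2.1]
width: 0.0136
gripper_force: 40.0
shift [ 0.2173 -0.2712  0.1809] turn 0.172 tool x heading -3.009 q6 -1.72
```

```bash
python3 nudge.py '[[0,0.02,-0.03,0,0.05],[0,0.045,-0.06,0,0.1],[0,0.07,-0.09,0,0.172],[0,0.095,-0.12,0,0.172],[0,0.12,-0.15,0,0.172],[0,0.145,-0.18,0,0.172],[0,0.17,-0.21,0,0.172],[0,0.195,-0.245,0,0.172],[0,0.217,-0.271,0,0.172],[0,0.217,-0.271,0.03,0.172],[0,0.217,-0.271,0.07,0.172],[0,0.217,-0.271,0.11,0.172],[0,0.217,-0.271,0.14,0.172],[0,0.217,-0.271,0.155,0.172],[0,0.217,-0.271,0.165,0.172],[0,0.217,-0.271,0.17,0.172],[0,0.217,-0.271,0.17,0.172],[0,0.217,-0.271,0.17,0.172]]' 40; python3 -c "
from h import *
go(.4683,-.31,-.04,.0425)"
```

```text
t: 65.4
eef_pos: [0.4648, -0.3102, 0.0503]
ee_rot: [-3.141, 0.001, 3.102]
force: [0.4, 0.1, -2.1]
width: 0.0137
gripper_force: 40.0
shift [-0.0035  0.0003  0.0078] turn 0.0 tool x heading 3.102 q6 -1.37
```

```bash
python3 nudge.py '[[0,0,0,0.004,0],[0,0,0,0.006,0],[0,0,0,0.008,0],[0,0,0,0.009,0],[0,0,0,0.009,0]]' 40; python3 nudge.py '[[0.05,0,0,0,0],[0.05,0,0,0,0],[0.05,0,0,0,0],[0.05,0,0,0,0],[0.05,0,0,-0.03,0],[0.05,0,0,-0.07,0],[0.05,0,0,-0.11,0],[0.05,0,0,-0.15,0],[0.05,0,0,-0.18,0],[0.05,0,0,-0.18,0],[0.05,0,0,-0.18,0]]' 40
python3 - <<'E'
from h import *
T=pose(); w=arm.grab_frame('wrist'); c=cam('wrist',T); g=w.max(2)
m=((g>100)).astype(np.uint8); 
for r in range(150,300,8): print(r,''.join('#' if k<70 else '+' if k<110 else '-' if k<140 else 'o' if k<175 else '.' for k in g[r,200:440:3]))
E
python3 chk.py; python3 ln.py | sed -n '5,40p'
```

```text
t: 65.82
eef_pos: [0.4658, -0.3106, 0.0456]
ee_rot: [-3.139, 0.004, 3.103]
force: [-9.9, 8.9, 36.6]
width: 0.0135
gripper_force: 40.0
t: 66.73
eef_pos: [0.4652, -0.3103, 0.2227]
ee_rot: [-3.141, 0.004, 3.101]
force: [-0.3, -0.0, -0.4]
width: 0.0504
gripper_force: 0.0
150 ...#####################################################################........
158 ...-##########################+................-########################........
166 ....##########################+................-########################o.......
174 ....+#########################+................-########################o.......
182 .....#########################+.....++++++.....-########################-.......
190 .....+#########################.....o..........-########################-.......
198 ......#########################.....o..........+########################+.......
206 ......#########################.....o..........+########################+.......
214 ......o########################.....o..........+#########################.......
222 .......########################o....o..........+###############
[... 2070 characters left out ...]

217 .......-+++-......---++###########+#######-+#############.....-##
219 ......-++++++-......-+###################+..-+##########-.......-
221 ......-++++++++......-####++#############-....-#########.........
223 ......-+++++++++-......+##++#############.......-#######.........
225 ......-+++++++++++-......+#+############+.........+#####+-.......
227 .......-++++++++++++......-#############+..........-+#+++.-......
229 ......---++++++++++++-......+###########+................-+++----
231 .......-++-++++++++++++-......+#####+++-........-+++-------------
233 .........-+--++++++++++++......-........-++----------------------
235 ...........++-++++++++++++-....-++-------------------------------
```

```bash
python3 -c "
from station import arm
print(arm.job_done())"
```

```text
the job is handed in; nothing more can be done
None
```

The job is handed in: all four boards stand in the rack, the latch is back at its closed stop, and the brace is upright on the mat. Board 1 fell onto the table on its first placing, so I picked it up and reset it; I don't know the verdict, as the hand-in returned none.

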